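Load a heel blank and click the drilling slide into its notch

ROBOT

A 6-joint arm with a two-finger parallel gripper is mounted at the origin on the work surface. World frame = base frame: x ahead of the robot, y to its left, z up, the work surface at z = 0. Lengths are in mm, angles in rad, forces in N, time in s.
With the tool pointing down it reaches from about 350 to 875 mm from the base axis. Payload 4.2 kg.
Tool frame: the origin (TCP) lies between the finger pads; the fingertips stand 14 mm ahead of it and the grasp point (between the pads) lies 5 mm behind it (arm.tip_reach is the distance from the TCP to the fingertips, in mm); z points along the fingers, y is the line along which they close (so a half turn about z gives the same grasp; the last joint's range is limited). The gripper opens to 87 mm and grips with 3 to 60 N. Pads are 19 mm wide; open, the fingers measure 117 mm over their backs; the gripper's body (75 mm by 190 mm) begins 51 mm behind the grasp point.
Start: joints at [-0.991, 0.385, 0.008, 0, -1.194, -0.259], TCP at [197.094, -593.088, 236.55] pointing down, gripper open.
Joint ranges: [-3.14, 3.14], [-1.21, 2.06], [-1.07, 1.41], [-3.16, 2.05], [-2.99, -0.16], [-3.1, 3.1]. Speed limits (rad/s): [2.79, 2.79, 3.14, 3.14, 3.14, 3.14].

INTERFACE

Orientations are given as a unit quaternion [x, y, z, w].
In Python, from plant import arm, optics gives the robot as it stands.
- The arm moves only by the shell command python3 -m jog 'ROWS' [OPENING] [FORCE]. ROWS is JSON, a list of rows, each an object of numbers: "x", "y", "z": the shift along the tool's x, y, z in m; "ax", "ay", "az": the turn, a rotation vector about the tool's x, y, z in rad. A call has 1 to 12 rows; each row is the pose to reach, as a shift and turn from the pose commanded when the call began, along the tool's axes at that moment; what a row does not reach only later rows make up. A row lasts 1/12 s, in which the tool goes at most 41.7 mm and 7.16 degrees, less where a joint would pass 70% of its speed; a pose out of reach is approached as far as the arm can. A call with a gripper value outside its range is refused whole. OPENING is the opening, from 0 (shut) to 1 (fully open), set as the call begins (- or left out, the last holds). The fingers move at their own pace and stop on an object; FORCE is the grip in N (left out, the last holds). Time passes only in rows, so rows that repeat a pose let the fingers close. It gives the time, the measured TCP pose, the force, the opening and the grip force at its end, in the units of the state.
- arm.observe(): the state, without advancing time (a new reading comes with each control period).
- optics.camera(name): name is "side" or "top"; returns a dict with "img" (480x640x3 uint8, blue, green, red), "range_z" (480x640 float32, mm along the optical axis (not along the pixel's ray), 0 where there is no reading), "fx", "fy", "cx", "cy" (pixels), "k1" (the pictures are not rectified: a ray, as slopes to the right and down, at radius r is drawn at 1 + k1 r^2 times it, then the intrinsics apply), "rvec" (rotation vector, rad) and "tvec" (3), from world to camera coordinates, as OpenCV has them. Camera axes: x right, y down, z forward; pixel columns grow to the right and rows downward; lengths in mm; the calibration is good to about 2 mm. A picture is of the moment at which its call begins.
- arm.hand_in(): hands the job in; it is judged then, once.
The state is a dict: "t": time; "q": joint angles; "joint_velocities": joint speeds; "joint_torque": joint torques, N m; "position": TCP position; "tool_rot": TCP orientation; "wrist_force": force on the tool from outside, world axes, zero at the start; "wrist_torque": the same for the moment, N m; "grip_width": finger opening in mm; "gripper_force": force on a finger pad.
Only numpy, scipy, OpenCV 4.12 (cv2) and the standard library are available. Lean on these libraries where they do the work, as an engineer would, in place of code of your own. Each camera call takes 0.05 s, during which the arm holds its last target. There are 200 camera calls.

TASK

Turn the hollow heel blank over and set it open end down over the upright peg on the drilling jig's carriage, fully home, and let go of it. Then grip the carriage by its black knob and slide it along the rails until you feel its spring ball drop into the notch under the drill bush, without running past it, and finish still gripping the knob with the carriage held in the notch, ready for drilling. Leave the jar, the hammer and the bundle of patterns alone.

Things in the scene. Friction and masses are not known exactly. Their poses are not given: they have to be found in the camera images.
- heel: cream plastic heel blank, hollow, about 90 g, 60 long, 46 wide, 48 from flat face to rounded back, walls 5, one end closed, one open. Starts lying on its flat face. Origin: centre of that face. x runs along its length out of the open mouth, y across the 46 mm between its flat parallel sides (grasp these), z from flat face to rounded back (up as it lies). Any turn about the peg is fine
- heel_mouth (a point): centre of the heel blank's open mouth: 30 along x and 24 along z from the heel's origin; heel's axes. The cavity behind it is 36 wide (y) by 38 (z) by 55 deep, centred here
- heel_end (a point): centre of the heel blank's closed end: -30 along x and 24 along z from the heel's origin; same axes as the heel
- carriage: origin: foot of the carriage's upright steel peg, on the carriage's flat top, 36 above the table. Peg round, 30 in diameter, 42 tall, domed tip; the heel's rim rests on the flat top round it, its closed end then 60 up. Jig axes: z up, y along the rails; slides towards -y. Aluminium carriage 70 wide, 29 ahead of the peg (-y) to 136 behind, spring ball in an ear on its +x side
- knob (a point): middle of the black upright cylindrical knob on the carriage, 24 in diameter, black from 12 to 52 above the carriage's top; it stands 110 behind the peg (to +y). This point is 32 above the carriage's top; jig axes
- notch (a point): the notch between two small steel ridges on the bracket's foot, 48 to +x of the rails' middle, 16 above the table. Carriage friction about 1.5 N. From 11 to 6 mm before the notch the ball climbs a ridge (up to about 6 N), then is drawn in (the force turns round); beyond it the same resistance comes again, and 6 mm past the ball is out. The carriage's end stop is farther on
- bracket: fixed green bracket: post on the far (+x) side of the rails, arm 26 wide reaching over them, underside 122 above the table, holding the steel drill bush. Origin on the table plane below the bush; jig axes. The notch is here: the ball is in it when the peg's axis is below the bush (carriage at y = 0 of the bracket), 100 to 165 mm ahead of where the carriage starts
- bush (a point): lower mouth of the steel drill bush (18 in diameter), 112 above the table, straight above where the peg must come; jig axes
- jig: fixed grey base plate of the jig, 150 (x) by 420 (y) by 12, from 50 before the rails' middle to 100 beyond. Origin on the table under the middle of the two steel rails; y along the rails, z up
- jar: closed brown glass jar, 64 in diameter, 95 tall, origin at its underside; a bystander
- bundle: strapped bundle of card patterns, 115 by 86 by 65 high, origin at its underside; a bystander
- hammer: hammer with wooden handle, 260 long, lying beside the jig (+y), origin at its underside; a bystander

How it is judged (in metres and radians):
On the way, in this order (a step that is already met when the one before it is completed fails the run):
1. the heel blank sits open end down, fully home on the peg, let go, with the carriage still short of the notch (z of heel_mouth in the frame of carriage below 0.006 m and z of heel_end in the frame of carriage above 0.052 m and horizontal distance between heel_mouth and carriage below 0.008 m and horizontal distance between heel_end and carriage below 0.01 m and contact force between each of the arm, the fingers and heel below 0.3 N and y of carriage in the frame of bracket above 0.02 m), for 0.2 s.
2. the carriage is in the notch, gripped by its knob, the heel blank still home on the peg (z of heel_mouth in the frame of carriage below 0.006 m and z of heel_end in the frame of carriage above 0.052 m and horizontal distance between heel_mouth and carriage below 0.008 m and horizontal distance between heel_end and carriage below 0.01 m and contact force between each of the arm, the fingers and heel below 0.3 N and y of carriage in the frame of bracket between -0.002 and 0.002 m and contact force between the fingers and carriage above 5 N and distance between the grasp point and knob below 0.035 m), for 0.3 s.
At the end, for the whole second after the job is handed in: The heel blank is open end down on the peg, its rim within 6 mm of the carriage's top, mouth within 8 mm and closed end within 10 mm of the peg's axis, not touched by the robot; the carriage is within 2 mm of the notch and at rest, and the fingers still hold the knob with at least 5 N (all of step 2 and linear speed of heel below 0.02 m/s); the arm keeps its last pose, push and grip.
It fails at once if the carriage runs more than 8 mm past the notch (y of carriage in the frame of bracket below -0.008 m).
It fails at once if the jar is moved more than 25 mm (distance of jar from where it was at the start of the episode above 0.025 m).
It fails at once if the bundle is moved more than 25 mm (distance of bundle from where it was at the start of the episode above 0.025 m).
It fails at once if the hammer is moved more than 25 mm (distance of hammer from where it was at the start of the episode above 0.025 m).
It also fails if it takes over 67 s, if anything falls off the work surface, if the arm or the gripper's body presses on something with over 40 N, if the wrist force passes 120 N, or if a joint passes its speed limit or range.

## Working session

There is one attempt and no reset: what is moved stays moved. The work goes in short steps, Python scripts to look and compute and a shell command to move; the robot and the scene stay as the last step left them, time stands still between calls to the robot, and variables do not carry over. Pictures are saved under pics/ and viewed, at most 10 in all, crops included, and the job is handed in when it is done.

```bash
ls; mkdir -p pics
python3 - <<'E'
from plant import arm, optics
import cv2,numpy as np
for n in("side","top"):
    c=optics.camera(n); cv2.imwrite(f"pics/{n}0.png",c["img"]); np.savez(f"{n}0.npz",**c)
    print(n,{k:c[k] for k in("fx","fy","cx","cy","k1","rvec","tvec")})
print(arm.observe())
E
```

```text
pics
side {'fx': 545.0754850000995, 'fy': 545.0754850000995, 'cx': 317.3989559051922, 'cy': 247.59176971691667, 'k1': -0.06298313200531777, 'rvec': array([ 0.53581783, -2.77859818,  1.02920859]), 'tvec': array([ 504.6666644 ,  234.90888663, 1187.92453546])}
top {'fx': 495.86796331778146, 'fy': 495.86796331778146, 'cx': 318.97272339455253, 'cy': 238.5536468845517, 'k1': -0.11339077562485773, 'rvec': array([ 2.12994948, -2.11601125,  0.22148338]), 'tvec': array([ -51.38813855,  567.69583328, 1141.4773108 ])}
{'t': 0.1, 'q': array([-9.91391298e-01,  3.85476733e-01,  6.79869362e-03, -4.39532847e-04,
       -1.19401440e+00, -2.58596158e-01]), 'joint_velocities': array([-0.00029868, -0.00240841,  0.00390605,  0.00024726,  0.00064512,
       -0.00116865]), 'joint_torque': array([-3.46742854e-04, -3.91689169e+01,  1.87934983e+01,  4.23196524e+00,
        1.34269174e-02, -7.46459227e-05]), 'position': array([ 196.94448244, -592.63166542,  235.58423227]), 'tool_rot': array([-1.59637376e-01,  9.87175247e-01,  9.49152549e-04, -1.99110574e-04]), 'wrist_force': array([0.03952331, 0.42252691, 0.51962969]), 'wrist_torque': array([-0.01475121, -0.0089406 ,  0.02833669]), 'gripper_force': 0.0, 'grip_width': 86.94648940119417}
```

View pics/top0.png

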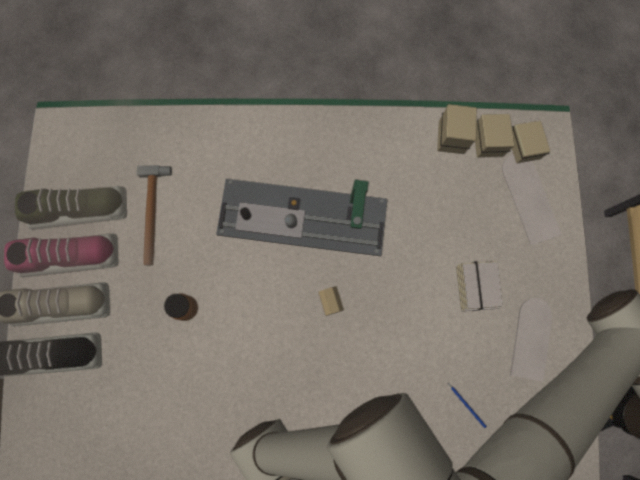

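View pics/side0.png

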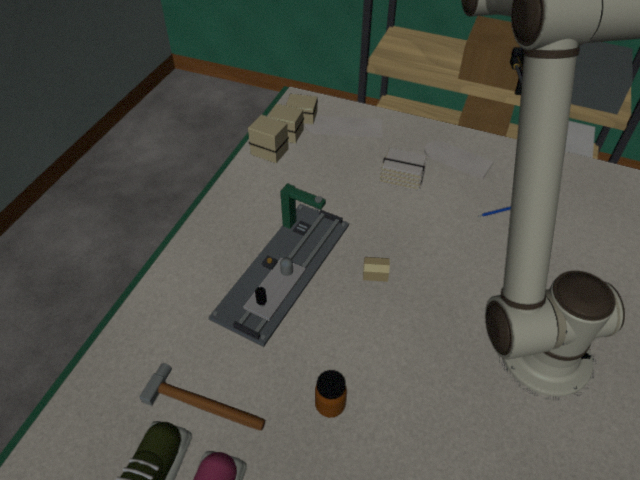

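The top view shows the heel at about (331,300), the peg at (291,220), the knob at (245,213) and the bush arm at (357,215). In the side view the heel is at (376,268), the peg at (286,266), the knob at (261,296) and the bush at (319,201). Next I'll measure these and look at close crops.

```bash
cat > h.py <<'E'
import numpy as np, cv2
from plant import arm, optics
from scipy.spatial.transform import Rotation as R
def load(n): return dict(np.load(n,allow_pickle=True))
def cam(c):
    K=np.array([[c["fx"],0,c["cx"]],[0,c["fy"],c["cy"]],[0,0,1.]]);return K,np.array([c["k1"],0,0,0,0],float),cv2.Rodrigues(np.array(c["rvec"]))[0],np.array(c["tvec"]).ravel()
def rays(c,px):
    K,D,Rm,t=cam(c); u=cv2.undistortPoints(np.array(px,float).reshape(-1,1,2),K,D)[:,0]
    d=np.c_[u,np.ones(len(u))]; return -Rm.T@t, d@Rm   # centre, dirs (depth 1)
def onplane(c,px,z):
    o,d=rays(c,px); return o+d*((z-o[2])/d[:,2])[:,None]
def cloud(c,mask=None):
    rz=c["range_z"]; m=rz>0
    if mask is not None: m&=mask>0
    v,u=np.nonzero(m); o,d=rays(c,np.c_[u,v]); return o+d*rz[v,u][:,None],np.c_[u,v]
def tri(c1,p1,c2,p2):
    o1,d1=rays(c1,[p1]);o2,d2=rays(c2,[p2]);d1=d1[0]/np.linalg.norm(d1);d2=d2[0]/np.linalg.norm(d2)
    A=np.c_[d1,-d2];s=np.linalg.lstsq(A,o2-o1,rcond=None)[0];a=o1+s[0]*d1;b=o2+s[1]*d2
    return (a+b)/2,np.linalg.norm(a-b)
E
python3 - <<'E'
from h import *
T=load("top0.npz");S=load("side0.npz")
for n,c,b in(("top",T,(315,282,350,318)),("side",S,(355,250,398,288))):
    m=np.zeros((480,640),np.uint8);m[b[1]:b[3],b[0]:b[2]]=1
    P,uv=cloud(c,m); k=P[:,2]>12; print(n,"heel pts",k.sum(),P[k].min(0).round(),P[k].max(0).round(),"table z",np.median(P[~k,2]))
    top=P[P[:,2]>40]; print(" top part",len(top),np.median(top,0).round(1))
    r=P[k][:,:2].astype(np.float32); print(" rect",cv2.minAreaRect(r))
print(tri(T,(291,217),S,(287,260)),"peg top");print(tri(T,(244,210),S,(261,289)),"knob top");print(tri(T,(357,219),S,(319,200)),"bush top")
print(onplane(T,[(331,300)],24))
a=cv2.resize(T["img"][170:320,210:400],None,fx=4,fy=4,interpolation=3)
b=cv2.resize(S["img"][175:345,205:400],None,fx=4,fy=3.5,interpolation=3)
g=lambda x:np.clip(x*1.8,0,255).astype(np.uint8)
cv2.imwrite("pics/topc.png",g(a)[:600,:800]);cv2.imwrite("pics/sidec.png",g(b)[:600,:800]);print(a.shape,b.shape)
E
```

```text
top heel pts 499 [ 386. -106.   12.] [455. -46.  57.] table z 0.9879025939021631
 top part 388 [420.8 -77.   47.5]
 rect ((420.7633361816406, -76.41436004638672), (60.19645690917969, 46.143798828125), 17.53203582763672)
side heel pts 511 [386. -98.  12.] [456. -45.  53.] table z -1.1133130062478358
 top part 262 [420.  -72.5  45.6]
 rect ((421.1033630371094, -74.43186950683594), (59.8740348815918, 49.09044647216797), 17.878459930419922)
(array([614.63514214,  19.62088054,  72.0943004 ]), np.float64(5.008948699159807)) peg top
(array([626.3906788 , 130.50564849,  92.16071915]), np.float64(4.24420366862112)) knob top
(array([ 595.6967104 , -133.4668071 ,  134.90265319]), np.float64(5.318826858874684)) bush top
[[422.61794251 -78.02172271  24.        ]]
(600, 760, 3) (595, 780, 3)
```

View pics/topc.png

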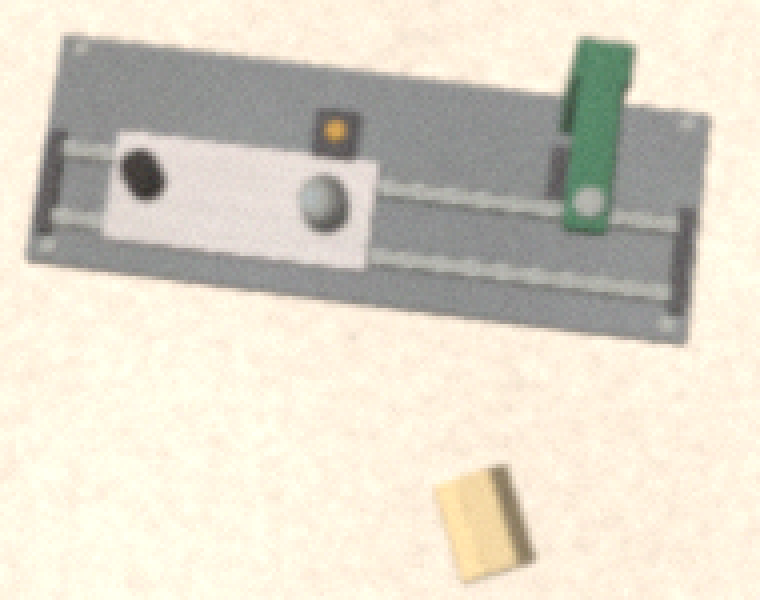

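View pics/sidec.png

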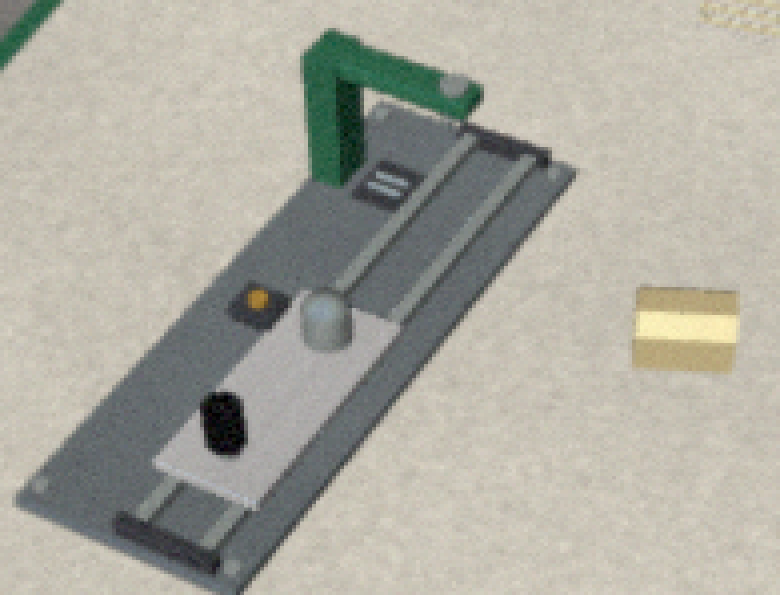

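The crops show the heel as a cream block on its flat face, long axis about 17.5° from world x, with the mouth not obvious. The jig and peg are clear, the knob is black at the left end, and the bush sits under the green arm. Next: which end is open, and precise jig numbers.

Run:
```python
from h import *
T=load("top0.npz");S=load("side0.npz")
for c in(T,S): print("centre",rays(c,[(320,240)])[0].round())
ih=T["img"][284:316,316:346].sum(2)//3; print(ih[:, ::1])
# jig direction: plate outline in top view at z=12 and carriage top at z=36
hsv=cv2.cvtColor(T["img"],cv2.COLOR_BGR2HSV)
P,uv=cloud(T); Z=P[:,2]
for nm,lo,hi in(("plate",8,16),("cartop",32,40)):
    k=(Z>lo)&(Z<hi)&(uv[:,0]>210)&(uv[:,0]<395)&(uv[:,1]>170)&(uv[:,1]<265)
    if nm=="cartop": k&=(T["img"][uv[:,1],uv[:,0]].min(1)>95)
    print(nm,k.sum(),Z[k].mean().round(1),cv2.minAreaRect(P[k][:,:2].astype(np.float32)))
for c,n in((T,"top"),(S,"side")):
    P,uv=cloud(c); Z=P[:,2]
    if n=="top": b=(210,395,170,265)
    else: b=(205,355,175,345)
    inb=(uv[:,0]>b[0])&(uv[:,0]<b[1])&(uv[:,1]>b[2])&(uv[:,1]<b[3])
    for nm,lo,hi,xy in(("pegtop",60,85,(612,19)),("peg76",74,85,(612,19)),("knob",45,95,(623,129)),("knobtop",84,95,(623,129)),("bush",122,150,(596,-133))):
        k=inb&(Z>lo)&(Z<hi)&(np.hypot(P[:,0]-xy[0],P[:,1]-xy[1])<(30 if nm!="bush" else 20))
        q=P[k]; print(n,nm,k.sum(),q.mean(0).round(1) if k.any() else "", q.min(0).round(1) if k.any() else "", q.max(0).round(1) if k.any() else "")
    g=inb&(Z>115)&(Z<150); print(n,"arm",g.sum(),cv2.minAreaRect(P[g][:,:2].astype(np.float32)),P[g].mean(0).round(1))
```

```text
centre [ 334.  -35. 1231.]
centre [ 248.  741. 1054.]
[[133 134 136 136 132 135 134 135 133 132 132 134 136 133 134 133 135 134
  134 134 134 132 134 132 132 135 133 133 134 136]
 [133 132 136 134 134 134 136 132 135 137 136 138 133 134 136 135 132 129
  126 125 125 129 134 133 135 134 133 135 135 134]
 [135 133 134 135 135 135 137 135 137 136 134 136 134 134 132 128 121 114
  102  99 104 118 132 133 135 134 132 133 135 135]
 [134 138 137 137 134 139 135 137 135 135 132 132 131 127 120 113  97  83
   77  75  89 113 129 133 131 131 132 130 132 134]
 [137 136 137 137 137 139 138 136 134 127 128 123 123 119 118 112  97  76
   68  69  78 105 128 131 133 131 133 133 131 132]
 [137 137 140 138 137 136 138 131 128 121 119 117 117 116 116 112  98  79
   72  70  73  94 121 133 132 129 132 132 133 132]
 [139 137 136 137 133 130 128 124 120 117 117 114 115 115 117 114 103  88
   70  68  69  90 117 132 132 130 132 132 135 134]
 [137 134 128 128 127 125 125 122 118 116 116 116 115 115 117 113 111  95
   76  67  69  82 110 127 133 129 129 136 134 132]
 [132 134 125 122 121 120 122 121 118 116 116 
[... 3523 characters left out ...]
77.6 -144.8  123.7] [ 614.4 -117.1  149.5]
top arm 605 ((635.3419189453125, -135.74928283691406), (34.26755142211914, 115.33321380615234), 82.56342315673828) [ 636.5 -135.7  138.7]
side pegtop 118 [611.1  27.2  70.6] [597.7  11.5  60.6] [627.2  37.5  79.6]
side peg76 33 [612.5  25.5  76.2] [602.2  14.3  74.2] [621.5  35.2  79.6]
side knob 179 [624.3 135.9  74.7] [614.1 119.9  47.2] [638.2 144.7  91.2]
side knobtop 71 [626.7 132.5  86.4] [615.7 119.9  84.1] [638.2 144.2  91.2]
side bush 160 [ 595.1 -127.5  135.3] [ 578.6 -143.3  122.2] [ 615.2 -116.4  147. ]
side arm 553 ((636.315673828125, -133.1544647216797), (38.61176681518555, 117.04420471191406), 79.22425079345703) [ 636.8 -131.6  133.9]
```

Run:
```python
from h import *
S=load("side0.npz");g=S["img"].sum(2)//3
print(g[254:284,358:372]);print(g[254:284,382:396])
K,D,Rm,t=cam(S)
ax=np.array([.9536,.3012,0]);ay=np.array([-.3012,.9536,0]);o=np.array([421,-75.5,0])
for sx in(30,-30):
  print(sx,cv2.projectPoints(np.array([o+sx*ax+sy*ay+[0,0,z] for sy,z in((23,0),(23,30),(-23,0),(-23,30),(8,48),(-8,48))]),S["rvec"],S["tvec"],K,D)[0].reshape(-1,2).round(1).tolist())
P,uv=cloud(S)
for u in range(361,370):print(u,[int(S["range_z"][v,u]) for v in range(256,284,2)])
```

```text
[[109 104 104 105 103 104 104 107 104 107 103 105 105 104]
 [106 100 101 105 102 102 106 104 103 105 110 108 105 105]
 [104 104 103 105 105 105 103  91  90  94 102 105 102 102]
 [108 106 106 107 105 103  88  80  75  78  81  80  75  76]
 [106 102 103 104 104 100  81  84  85  82  87  82  84  83]
 [102 105 104 104 102  98  84  85  82  86  86  86  88  88]
 [103 101 105 107 107  99  85  82  87  87  87  88  82  87]
 [102 102 106 105 108  99  79  83  85  88  87  85  85  87]
 [103 100 103 103 102 101  87  89  87  86  87  85  86  89]
 [103 104 103 104 104  92  90  94  95  92  92  92  88  91]
 [102 103 105 103 103 101 107 120 120 116 119 121 119 115]
 [103 102 107 100  99 102 105 123 122 125 123 125 123 121]
 [104 106 104 102 100  96 110 123 124 124 123 125 124 121]
 [108 105 103 101 104  93 113 123 126 124 126 124 124 125]
 [106 104 101 104 103 101 114 125 124 125 124 124 123 127]
 [104 106 104 104 102  99 110 124 121 125 124 124 126 124]
 [104 105 106 104 100 103 119 122 123 124 123 122 123 124]
 [107 103 107 106 102  99 105 108 106 113 112 116 114 114]
 [104 108 106 106  99  82  88  89  93 
[... 2743 characters left out ...]
1369, 1361, 1356, 1354, 1344, 1346, 1342, 1339, 1339, 1336, 1325, 1321, 1323]
363 [1364, 1372, 1370, 1356, 1360, 1347, 1349, 1338, 1332, 1327, 1318, 1317, 1322, 1328]
364 [1372, 1324, 1331, 1337, 1301, 1297, 1293, 1299, 1297, 1309, 1316, 1319, 1321, 1317]
365 [1374, 1309, 1301, 1296, 1293, 1296, 1297, 1296, 1300, 1305, 1313, 1317, 1326, 1320]
366 [1371, 1308, 1303, 1299, 1300, 1294, 1295, 1300, 1303, 1303, 1313, 1320, 1326, 1314]
367 [1369, 1301, 1303, 1296, 1294, 1298, 1296, 1297, 1297, 1301, 1306, 1319, 1322, 1315]
368 [1369, 1307, 1300, 1300, 1296, 1299, 1299, 1295, 1294, 1306, 1313, 1314, 1322, 1320]
369 [1377, 1305, 1301, 1303, 1296, 1294, 1297, 1298, 1300, 1305, 1315, 1317, 1325, 1320]
```

```bash
cat >> h.py <<'E'
def to(p,Rt,s=None):
    "shift (m) and turn (rad) in the tool's axes from the measured pose"
    s=s or arm.observe(); R0=R.from_quat(s["tool_rot"])
    print("shift",(R0.inv().apply(np.array(p)-s["position"])/1000).round(4),"turn",(R0.inv()*Rt).as_rotvec().round(4))
def down(yv):
    z=np.array([0,0,-1.]);y=np.array([yv[0],yv[1],0.]);y/=np.linalg.norm(y)
    return min((R.from_matrix(np.c_[np.cross(q,z),q,z]) for q in(y,-y)),key=lambda r:(R.from_quat(arm.observe()["tool_rot"]).inv()*r).magnitude())
def log():
    s=arm.observe(); open("log.txt","a").write(repr([*s["q"],*s["position"],*s["tool_rot"]])+"\n"); return s
E
python3 - <<'E'
from h import *
log(); print(R.from_quat(arm.observe()["tool_rot"]).as_matrix().round(2))
to([421,-75.5,130],down([-.3012,.9536]))
E
```

```text
[[-0.95 -0.32 -0.  ]
 [-0.32  0.95  0.  ]
 [ 0.    0.   -1.  ]]
shift [-0.3756  0.42    0.1064] turn [ 0.0019 -0.0001  0.0147]
```

```bash
python3 -m jog '[{"x":-0.03,"y":0.03,"z":0.0},{"x":-0.06,"y":0.06,"z":0.0},{"x":-0.09,"y":0.09,"z":0.0},{"x":-0.12,"y":0.125,"z":0.0},{"x":-0.15,"y":0.155,"z":0.0},{"x":-0.18,"y":0.19,"z":0.0},{"x":-0.21,"y":0.225,"z":0.0},{"x":-0.235,"y":0.255,"z":0.0},{"x":-0.26,"y":0.285,"z":0.0},{"x":-0.285,"y":0.315,"z":0.01},{"x":-0.31,"y":0.345,"z":0.02},{"x":-0.33,"y":0.37,"z":0.03}]' 1
python3 -c "
from h import *
log();to([421,-75.5,110],down([-.3012,.9536]))"
```

```text
shift [-0.3756  0.4199  0.1264] turn [ 0.0019 -0.0001  0.0147]$[0]: bad value
```

```bash
python3 -m jog '[{"x":-0.03,"y":0.03,"z":0.0,"ax":0,"ay":0,"az":0.015}]' 1 20
python3 -m jog '[{"x":-0.06,"y":0.06,"z":0.0,"ax":0,"ay":0,"az":0.0}]' 1.0 20.0;python3 -c "
from h import *
log();to([421,-75.5,110],down([-.3012,.9536]))"
```

```text
t: 0.18
position: [214.1, -559.1, 234.5]
tool_rot: [-0.15, 0.989, 0.0, -0.001]
wrist_force: [3.1, -0.4, -0.2]
grip_width: 86.8
gripper_force: 0.0
t: 0.27
position: [234.3, -518.6, 234.8]
tool_rot: [-0.15, 0.989, 0.001, -0.001]
wrist_force: [2.3, 0.3, -0.2]
grip_width: 87.2
gripper_force: 0.0
shift [-0.3099  0.3674  0.1255] turn [ 0.0024 -0.0008 -0.0045]
```

```bash
python3 -m jog '[{"x":-0.027,"y":0.031,"z":0,"ax":0,"ay":0,"az":0},{"x":-0.054,"y":0.062,"z":0,"ax":0,"ay":0,"az":0},{"x":-0.081,"y":0.093,"z":0,"ax":0,"ay":0,"az":0},{"x":-0.108,"y":0.124,"z":0,"ax":0,"ay":0,"az":0},{"x":-0.135,"y":0.155,"z":0,"ax":0,"ay":0,"az":0},{"x":-0.162,"y":0.19,"z":0,"ax":0,"ay":0,"az":0},{"x":-0.189,"y":0.22,"z":0,"ax":0,"ay":0,"az":0},{"x":-0.216,"y":0.25,"z":0.01,"ax":0,"ay":0,"az":0},{"x":-0.243,"y":0.28,"z":0.03,"ax":0,"ay":0,"az":0},{"x":-0.27,"y":0.31,"z":0.05,"ax":0,"ay":0,"az":0},{"x":-0.29,"y":0.335,"z":0.07,"ax":0,"ay":0,"az":0},{"x":-0.305,"y":0.36,"z":0.085,"ax":0,"ay":0,"az":0}]' 1 20;python3 -c "
from h import *
log();to([421,-75.5,110],down([-.3012,.9536]))"
```

```text
t: 1.27
position: [417.8, -81.7, 150.4]
tool_rot: [-0.153, 0.988, 0.0, 0.0]
wrist_force: [1.4, -1.3, -0.1]
grip_width: 87.3
gripper_force: 0.0
shift [-0.0049  0.005   0.0404] turn [0.0002 0.     0.0005]
```

```bash
python3 -m jog '[{"x":0,"y":0,"z":0,"ax":0,"ay":0,"az":0},{"x":0,"y":0,"z":0,"ax":0,"ay":0,"az":0},{"x":0,"y":0,"z":0,"ax":0,"ay":0,"az":0}]' 1 20;python3 -c "
from h import *
log();to([421,-75.5,110],down([-.3012,.9536]))"
```

```text
t: 1.52
position: [417.4, -83.8, 151.6]
tool_rot: [-0.153, 0.988, -0.0, -0.0]
wrist_force: [-0.1, -0.1, 0.3]
grip_width: 86.9
gripper_force: 0.0
shift [-0.0059  0.0068  0.0416] turn [-0.0001 -0.0004  0.0006]
```

```bash
python3 -m jog '[{"x":-0.006,"y":0.007,"z":0.03,"ax":0,"ay":0,"az":0},{"x":-0.006,"y":0.007,"z":0.06,"ax":0,"ay":0,"az":0},{"x":-0.006,"y":0.007,"z":0.085,"ax":0,"ay":0,"az":0},{"x":-0.006,"y":0.007,"z":0.105,"ax":0,"ay":0,"az":0},{"x":-0.006,"y":0.007,"z":0.12,"ax":0,"ay":0,"az":0},{"x":-0.006,"y":0.007,"z":0.13,"ax":0,"ay":0,"az":0},{"x":-0.006,"y":0.007,"z":0.13,"ax":0,"ay":0,"az":0}]' 1 20
python3 -m jog '[{"x":0,"y":0,"z":0,"ax":0,"ay":0,"az":0},{"x":0,"y":0,"z":0,"ax":0,"ay":0,"az":0},{"x":0,"y":0,"z":0,"ax":0,"ay":0,"az":0},{"x":0,"y":0,"z":0,"ax":0,"ay":0,"az":0},{"x":0,"y":0,"z":0,"ax":0,"ay":0,"az":0},{"x":0,"y":0,"z":0,"ax":0,"ay":0,"az":0},{"x":0,"y":0,"z":0,"ax":0,"ay":0,"az":0},{"x":0,"y":0,"z":0,"ax":0,"ay":0,"az":0}]' 0.3 20
python3 -c "
from h import *
log()"
```

```text
t: 2.1
position: [420.0, -76.7, 20.4]
tool_rot: [-0.151, 0.989, -0.0, -0.002]
wrist_force: [0.1, -0.6, 0.9]
grip_width: 87.2
gripper_force: 0.0
t: 2.77
position: [421.3, -75.2, 21.8]
tool_rot: [-0.153, 0.988, -0.0, 0.0]
wrist_force: [-0.2, 0.0, 2.4]
grip_width: 45.8
gripper_force: 20.0
```

```bash
python3 -m jog '[{"x":0,"y":0,"z":-0.03,"ax":0,"ay":0,"az":0},{"x":0,"y":0,"z":-0.06,"ax":0,"ay":0,"az":0},{"x":0,"y":0,"z":-0.09,"ax":0,"ay":0,"az":0},{"x":0,"y":0,"z":-0.12,"ax":0,"ay":-0.1,"az":0},{"x":0,"y":0,"z":-0.15,"ax":0,"ay":-0.2,"az":0},{"x":0,"y":0,"z":-0.18,"ax":0,"ay":-0.3,"az":0},{"x":0,"y":0,"z":-0.2,"ax":0,"ay":-0.4,"az":0},{"x":0,"y":0,"z":-0.2,"ax":0,"ay":-0.5,"az":0},{"x":0,"y":0,"z":-0.2,"ax":0,"ay":-0.6,"az":0},{"x":0,"y":0,"z":-0.2,"ax":0,"ay":-0.7,"az":0},{"x":0,"y":0,"z":-0.2,"ax":0,"ay":-0.7,"az":0},{"x":0,"y":0,"z":-0.2,"ax":0,"ay":-0.7,"az":0}]' 0.3 20
python3 - <<'E'
from h import *
s=log();print(s["q"].round(3),s["position"])
im=[]
for n in("top","side"):
    c=optics.camera(n);np.savez(n+"1.npz",**c);K,D,Rm,t=cam(c)
    u=cv2.projectPoints(s["position"],c["rvec"],c["tvec"],K,D)[0].ravel().astype(int);print(n,u)
    im.append(cv2.resize(c["img"][u[1]-35:u[1]+35,u[0]-35:u[0]+35],(400,400),interpolation=3))
cv2.imwrite("pics/held1.png",np.clip(np.hstack(im)*1.8,0,255).astype(np.uint8))
E
cat log.txt
```

```text
t: 3.77
position: [419.6, -75.7, 220.8]
tool_rot: [-0.142, 0.929, 0.053, 0.338]
wrist_force: [0.9, -0.3, -1.0]
grip_width: 45.6
gripper_force: 20.0
[ 0.052 -0.171 -0.703 -0.44  -0.389 -0.967] [419.59519806 -75.67370138 220.80505648]
top [333 294]
side [384 209]
[np.float64(-0.9913912983988903), np.float64(0.38547673284681083), np.float64(0.006798693619205783), np.float64(-0.0004395328468474495), np.float64(-1.1940143973751145), np.float64(-0.2585961575238502), np.float64(196.9444824391302), np.float64(-592.6316654160765), np.float64(235.58423226710113), np.float64(-0.15963737575518072), np.float64(0.9871752467147956), np.float64(0.0009491525489418486), np.float64(-0.0001991105737564898)]
[np.float64(-0.9913912983988903), np.float64(0.38547673284681083), np.float64(0.006798693619205783), np.float64(-0.0004395328468474495), np.float64(-1.1940143973751145), np.float64(-0.2585961575238502), np.float64(196.9444824391302), np.float64(-592.6316654160765), np.float64(235.58423226710113), np.float64(-0.15963737575518072), np.float64(0.9871752467147956), np.float64(0.0009491525489418486), np.f
[... 1480 characters left out ...]
524104761), np.float64(-1.4709340212894335), np.float64(421.3201660867922), np.float64(-75.2167035470792), np.float64(21.834259437523688), np.float64(-0.1525117617652889), np.float64(0.9883016075649629), np.float64(-5.381300281930061e-05), np.float64(0.00030349945382961635)]
[np.float64(0.05184738296957243), np.float64(-0.17086219027423322), np.float64(-0.7029570023147099), np.float64(-0.4398382283272558), np.float64(-0.3893830055431906), np.float64(-0.9666277768703253), np.float64(419.59519806340774), np.float64(-75.6737013816309), np.float64(220.805056482765), np.float64(-0.1419027379127374), np.float64(0.9287321541579859), np.float64(0.052571230081537745), np.float64(0.33846191007800286)]
```

View pics/held1.png

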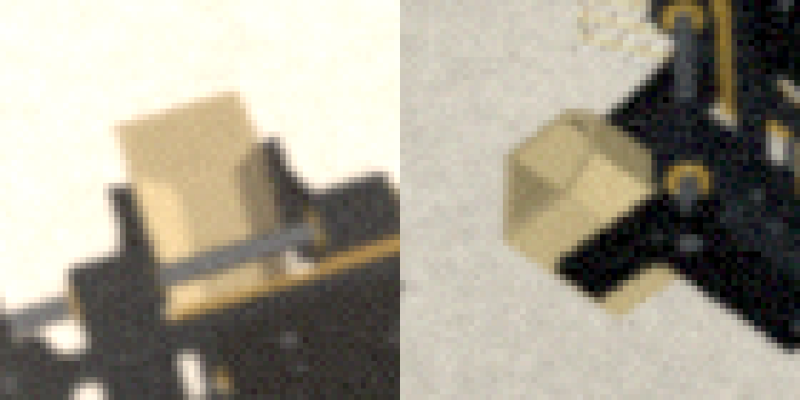

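Run:
```python
from h import *
s=arm.observe();Rt=R.from_quat(s["tool_rot"])
o=s["position"]-5*Rt.apply([0,0,1])      # grasp point, heel centre (heel z 26)
for n in("top","side"):
    c=load(n+"1.npz");K,D,Rm,t=cam(c);u0=cv2.projectPoints(s["position"],c["rvec"],c["tvec"],K,D)[0].ravel().astype(int)
    P,uv=cloud(c); L=Rt.inv().apply(P-o)   # tool axes: x=-heel long axis (outer end at x=-30), y, z(down into face: +26)
    k=(abs(L[:,1])<26)&(L[:,2]<32)&(L[:,2]>-26)&(L[:,0]<-0)&(L[:,0]>-40)
    e=k&(abs(L[:,1])<15)&(abs(L[:,2]-2)<15)
    print(n,"in cavity cross-section:",e.sum(),np.percentile(L[e,0],[5,50,95]).round(1) if e.any() else"")
    pts=[o+Rt.apply([-30,y,z]) for y,z in((-23,26),(23,26),(23,-5),(8,-22),(-8,-22),(-23,-5))]+[o+Rt.apply([30,y,z]) for y,z in((23,26),(23,-5),(8,-22))]
    q=cv2.projectPoints(np.array(pts),c["rvec"],c["tvec"],K,D)[0].reshape(-1,2);print(((q-u0+35)*400/70).round().tolist())
```

```text
top in cavity cross-section: 4 [-29.5 -28.5 -27.1]
[[232.0, 87.0], [109.0, 125.0], [127.0, 172.0], [179.0, 186.0], [223.0, 172.0], [253.0, 133.0], [145.0, 256.0], [163.0, 304.0], [214.0, 320.0]]
side in cavity cross-section: 7 [-29.5 -25.4  -6.2]
[[109.0, 149.0], [107.0, 236.0], [166.0, 194.0], [199.0, 141.0], [199.0, 111.0], [166.0, 107.0], [221.0, 314.0], [281.0, 274.0], [313.0, 222.0]]
```

Run:
```python
from h import *
s=arm.observe();Rt=R.from_quat(s["tool_rot"]);o=s["position"]-5*Rt.apply([0,0,1])
for n in("top","side"):
    c=load(n+"1.npz");K,D,Rm,t=cam(c)
    poly=cv2.projectPoints(np.array([o+Rt.apply([-30,y,z]) for y,z in((-17,20),(17,20),(17,-3),(8,-16),(-8,-16),(-17,-3))]),c["rvec"],c["tvec"],K,D)[0].reshape(-1,1,2)
    m=np.zeros((480,640),np.uint8);cv2.fillPoly(m,[poly.round().astype(np.int32)],1)
    P,uv=cloud(c,m);L=Rt.inv().apply(P-o);print(n,m.sum(),len(P));print(np.c_[uv,L.round(),c["img"][uv[:,1],uv[:,0]].mean(1).round()].astype(int)[::2].tolist())
```

```text
top 169 168
[[336, 276, -29, -16, 20, 106], [333, 277, -30, -9, 19, 104], [335, 277, -28, -13, 20, 100], [337, 277, -26, -17, 20, 100], [331, 278, -28, -5, 20, 102], [333, 278, -28, -9, 19, 98], [335, 278, -29, -12, 15, 99], [337, 278, -25, -17, 19, 98], [326, 279, -29, 5, 21, 108], [328, 279, -30, 2, 17, 101], [330, 279, -27, -2, 20, 100], [332, 279, -25, -6, 21, 99], [334, 279, -24, -10, 19, 100], [336, 279, -22, -14, 21, 99], [338, 279, -27, -17, 11, 97], [324, 280, -28, 10, 21, 103], [326, 280, -28, 6, 19, 100], [328, 280, -26, 2, 19, 98], [330, 280, -25, -2, 19, 100], [332, 280, -22, -6, 21, 98], [335, 280, -20, -12, 22, 98], [337, 280, -20, -16, 18, 97], [321, 281, -27, 16, 22, 102], [323, 281, -25, 12, 23, 99], [325, 281, -25, 8, 21, 96], [327, 281, -23, 4, 22, 98], [329, 281, -22, 1, 21, 100], [331, 281, -21, -3, 21, 97], [333, 281, -19, -7, 22, 98], [335, 281, -17, -12, 22, 98], [337, 281, -18, -15, 19, 97], [339, 281, -31, -17, -2, 100], [322, 282, -26, 15, 20, 98], [324, 282, -25, 11, 19, 98], [326, 282, -23, 7, 20, 97], [328, 282, -21, 3, 20, 100], [330, 282, -19, -1, 22,
[... 2712 characters left out ...]
, [372, 204, -19, -16, 22, 77], [374, 204, -13, -21, 22, 90], [376, 204, -11, -19, 18, 93], [378, 204, -7, -19, 15, 93], [370, 205, -23, -11, 24, 66], [372, 205, -20, -11, 20, 70], [374, 205, -12, -19, 23, 79], [376, 205, -9, -19, 20, 94], [369, 206, -28, -4, 22, 71], [371, 206, -20, -11, 24, 69], [373, 206, -16, -12, 22, 65], [375, 206, -8, -19, 23, 77], [369, 207, -27, -2, 23, 68], [371, 207, -20, -7, 24, 67], [373, 207, -18, -5, 19, 69], [375, 207, -8, -16, 24, 71], [370, 208, -24, 0, 22, 68], [372, 208, -18, -5, 22, 70], [374, 208, -10, -12, 24, 70], [370, 209, -23, 0, 24, 69], [372, 209, -19, 0, 21, 69], [369, 210, -26, 6, 24, 69], [371, 210, -22, 5, 21, 72], [370, 211, -25, 9, 22, 72]]
```

The side view of the held heel shows lit and shaded inner walls, and the depth readings run deep into the block. So the open mouth is the +x (raised) end, which is tool −x. Now I'll fit the arm's kinematics from the log to choose a reachable final pose.

```bash
cat > fk.py <<'E'
from h import *
import itertools
from scipy.optimize import least_squares
D=np.array([eval(l.replace("np.float64","")) for l in open("log.txt")])
def fk(q,p,s4,s6):
    r=lambda a,v:R.from_rotvec(np.array(v,float)*a)
    R1=r(q[0],[0,0,1]);R2=R1*r(q[1],[0,1,0]);R3=R2*r(-q[2],[0,1,0]);R4=R3*r(s4*q[3],[1,0,0]);R5=R4*r(-q[4],[0,1,0]);R6=R5*r(s6*q[5],[1,0,0])
    pos=R1.apply([p[0],p[1],p[2]])+R2.apply([0,0,p[3]])+R3.apply([p[4],0,p[5]])+R5.apply([p[6],p[9],p[10]])
    C=R.from_rotvec([0,np.pi/2,0])*r(p[7],[0,0,1])
    return pos,R6*C
def fit():
    best=None
    for s4,s6 in itertools.product((1,-1),(1,-1)):
      for w0 in(0,1.5,3,-1.5):
        def f(p):
            e=[(p-[100,-160,400,500,500,0,250,0,0,0,0])*1e-3]
            for d in D:
                a,b=fk(d[:6],p,s4,s6);e+=[a-d[6:9],300*(b.inv()*R.from_quat(d[9:13])).as_rotvec()]
            return np.concatenate(e)
        x=np.array([100,-160,400,500,500,0,250,w0,0,0,0.])
        r=least_squares(f,x)
        if best is None or r.cost<best[0]: best=(r.cost,r.x,s4,s6,f(r.x))
    return best
if __name__=="__main__":
    c,p,s4,s6,e=fit();print(c,p.round(2).tolist(),s4,s6,abs(e[11:]).max().round(2))
    import pickle;pickle.dump((p,s4,s6),open("fk.pkl","wb"))
E
python3 fk.py
```

```text
0.055314547034247485 [35.2, -76.43, 120.05, 564.82, 421.5, 0.03, 252.07, -1.57, 0.0, -83.37, -35.01] -1 -1 0.02
```

```bash
cat > ik.py <<'E'
from fk import *
import pickle
p,s4,s6=pickle.load(open("fk.pkl","rb"))
LO=np.array([-3.14,-1.21,-1.07,-3.16,-2.99,-3.1]);HI=np.array([3.14,2.06,1.41,2.05,-.16,3.1])
def ik(pos,Rt,q0):
    def f(q):
        a,b=fk(q,p,s4,s6);return np.r_[(a-pos)/100,(b.inv()*Rt).as_rotvec()]
    r=least_squares(f,np.clip(q0,LO+.02,HI-.02),bounds=(LO,HI),max_nfev=60);return r.x,r.cost
def pose(peg,h,phi,th):
    hz=np.array([np.cos(phi),np.sin(phi),0]);Z=np.array([0,0,1.])
    z=np.cos(th)*hz-np.sin(th)*Z;x=np.sin(th)*hz+np.cos(th)*Z
    Rt=R.from_matrix(np.c_[x,np.cross(z,x),z]); return np.array([*peg,h])+5*z,Rt
E
cat > s.py <<'E'
from ik import *
seeds=[[0.1,.4,-.4,a,-1,b] for a in(0,-1.5,-3,1.5) for b in(-2,0,2)]
for th in(0,20,40):
  for phi in range(-180,180,30):
    out=[]
    for s in seeds:
        q,c=ik(*pose((612,22),120,np.radians(phi),np.radians(th)),s)
        if c<1e-5:
            q2,c2=ik(*pose((612,22),66,np.radians(phi),np.radians(th)),q)
            m=np.minimum(q2-LO,HI-q2).min()
            if c2<1e-5 and m>.08 and not any(np.allclose(q2,o,atol=.05) for o in out): out.append(q2);print(th,phi,q2.round(2),"up",q.round(2))
E
timeout 500 python3 s.py
```

```text
0 -180 [ 0.22  1.17  0.42 -0.31 -2.36 -1.8 ] up [ 0.22  1.1   0.41 -0.33 -2.42 -1.83]
0 -150 [ 0.36  1.15  0.25  0.21 -2.23 -1.44] up [ 0.36  1.08  0.23  0.22 -2.28 -1.43]
0 -120 [ 0.49  1.08 -0.03  0.61 -1.96 -1.31] up [ 0.49  1.   -0.04  0.63 -2.01 -1.27]
0 -90 [ 0.59  0.99 -0.37  0.99 -1.69 -1.4 ] up [ 0.59  0.9  -0.38  1.   -1.73 -1.33]
0 -60 [ 0.6   0.93 -0.73  1.49 -1.56 -1.66] up [ 0.6   0.82 -0.74  1.49 -1.57 -1.56]
0 30 [-0.21  0.95 -0.69 -2.41 -1.62 -1.52] up [-0.22  0.81 -0.71 -2.4  -1.53 -1.61]
0 60 [-0.27  0.93 -0.35 -1.81 -1.5  -1.86] up [-0.27  0.81 -0.36 -1.8  -1.47 -1.96]
0 90 [-0.21  0.98 -0.02 -1.4  -1.68 -2.13] up [-0.21  0.89 -0.03 -1.41 -1.7  -2.22]
0 120 [-0.09  1.06  0.26 -1.1  -1.98 -2.24] up [-0.09  0.99  0.25 -1.13 -2.01 -2.31]
0 150 [ 0.06  1.14  0.43 -0.79 -2.26 -2.14] up [ 0.06  1.07  0.42 -0.83 -2.3  -2.2 ]
20 -180 [ 0.22  1.05  0.37 -0.24 -2.09 -1.77] up [ 0.22  0.99  0.38 -0.25 -2.16 -1.79]
20 -150 [ 0.36  1.03  0.23  0.17 -1.98 -1.45] up [ 0.36  0.96  0.23  0.18 -2.05 -1.43]
20 -120 [ 0.49  0.95 -0.04  0.53 -1.73 -1.27] up [ 0.49  0.88 -0.03  0.54 -1
[... 769 characters left out ...]
3 -1.77 -1.43]
40 -120 [ 0.47  0.82 -0.08  0.43 -1.47 -1.22] up [ 0.47  0.75 -0.05  0.43 -1.55 -1.18]
40 -90 [ 0.56  0.72 -0.37  0.78 -1.18 -1.13] up [ 0.56  0.64 -0.34  0.75 -1.26 -1.05]
40 -60 [ 0.56  0.61 -0.69  1.31 -0.91 -1.22] up [ 0.57  0.52 -0.65  1.21 -0.96 -1.06]
40 30 [-0.13  0.52 -0.56 -2.03 -0.55 -2.16] up [-0.09  0.4  -0.48 -1.74 -0.46 -2.53]
40 60 [-0.13  0.59 -0.3  -1.33 -0.82 -2.49] up [-0.11  0.5  -0.27 -1.23 -0.84 -2.66]
40 90 [-0.09  0.7  -0.07 -0.98 -1.16 -2.46] up [-0.08  0.62 -0.04 -0.95 -1.22 -2.56]
40 120 [-0.01  0.8   0.13 -0.73 -1.47 -2.31] up [-0.01  0.74  0.16 -0.72 -1.54 -2.38]
40 150 [ 0.1   0.88  0.25 -0.47 -1.7  -2.07] up [ 0.11  0.82  0.28 -0.48 -1.77 -2.11]
```

```bash
cat > s2.py <<'E'
from ik import *
q0=arm.observe()["q"]
for xy in((421,-75),(500,-100),(560,-120)):
  for psi in(-40,-10,17.5,45):
    for th in(20,30,40):
      t=np.radians(th);m=np.array([np.cos(np.radians(psi)),np.sin(np.radians(psi)),0]);Z=np.array([0,0,1.])
      z=np.sin(t)*m-np.cos(t)*Z;x=-np.cos(t)*m-np.sin(t)*Z
      q,c=ik(np.array([*xy,27])+5*z,R.from_matrix(np.c_[x,np.cross(z,x),z]),[.2,.5,-.6,0,-.4,-1.4])
      print(xy,psi,th,q.round(2),"ok" if c<1e-5 and q[4]<-.22 else "-")
E
python3 s2.py|grep ok
```

```text
(421, -75) 17.5 30 [-0.27  0.35 -0.82 -1.75 -0.28  0.69] ok
(421, -75) 17.5 40 [-0.43  0.49 -0.99 -2.32 -0.63  1.46] ok
(421, -75) 45 20 [-0.05  0.35 -0.69 -0.73 -0.39 -0.07] ok
(421, -75) 45 30 [-0.24  0.4  -0.69 -1.19 -0.48  0.53] ok
(421, -75) 45 40 [-0.4   0.48 -0.73 -1.5  -0.64  0.99] ok
(500, -100) -10 30 [-0.23  0.42 -0.92 -3.04 -0.29  1.53] ok
(500, -100) -10 40 [-0.23  0.5  -1.02 -3.08 -0.65  1.57] ok
(500, -100) 17.5 20 [ 0.04  0.39 -0.62 -0.39 -0.24 -0.93] ok
(500, -100) 17.5 30 [-0.17  0.4  -0.61 -1.23 -0.24  0.07] ok
(500, -100) 17.5 40 [-0.38  0.49 -0.75 -2.07 -0.48  1.11] ok
(500, -100) 45 20 [-0.07  0.44 -0.51 -0.62 -0.47 -0.18] ok
(500, -100) 45 30 [-0.22  0.47 -0.51 -1.02 -0.52  0.31] ok
(500, -100) 45 40 [-0.35  0.52 -0.54 -1.34 -0.64  0.74] ok
(560, -120) -10 40 [-0.25  0.52 -0.86 -3.05 -0.51  1.54] ok
(560, -120) 17.5 20 [-0.    0.46 -0.48 -0.34 -0.31 -0.95] ok
(560, -120) 17.5 30 [-0.14  0.46 -0.48 -0.97 -0.26 -0.23] ok
(560, -120) 17.5 40 [-0.33  0.52 -0.57 -1.82 -0.41  0.79] ok
(560, -120) 45 20 [-0.09  0.51 -0.37 -0.55 -0.53 -0.24] ok
(560, -120) 45 30 [-0.21  0.53 -0.37 -0.91 -0.56  0.18] ok
(560, -120) 45 40 [-0.32  0.57 -0.39 -1.23 -0.66  0.57] ok
```

```bash
python3 -m jog '[{"x":0,"y":0,"z":0,"ax":0,"ay":0.12,"az":0},{"x":0,"y":0,"z":0,"ax":0,"ay":0.24,"az":0},{"x":0,"y":0,"z":0,"ax":0,"ay":0.36,"az":0},{"x":0,"y":0,"z":0,"ax":0,"ay":0.48,"az":0},{"x":0,"y":0,"z":0,"ax":0,"ay":0.6,"az":0},{"x":0,"y":0,"z":0,"ax":0,"ay":0.7,"az":0}]' 0.3 20
python3 -m jog '[{"x":0,"y":0,"z":0.02,"ax":0,"ay":0,"az":-0.1},{"x":0,"y":0,"z":0.04,"ax":0,"ay":0,"az":-0.2},{"x":0,"y":0,"z":0.06,"ax":0,"ay":0,"az":-0.3},{"x":0,"y":0,"z":0.08,"ax":0,"ay":0,"az":-0.4},{"x":0,"y":0,"z":0.10,"ax":0,"ay":0,"az":-0.5},{"x":0,"y":0,"z":0.12,"ax":0,"ay":0,"az":-0.6},{"x":0,"y":0,"z":0.14,"ax":0,"ay":0,"az":-0.7},{"x":0,"y":0,"z":0.155,"ax":0,"ay":0,"az":-0.8},{"x":0,"y":0,"z":0.165,"ax":0,"ay":0,"az":-0.9},{"x":0,"y":0,"z":0.175,"ax":0,"ay":0,"az":-1.0},{"x":0,"y":0,"z":0.18,"ax":0,"ay":0,"az":-1.0},{"x":0,"y":0,"z":0.18,"ax":0,"ay":0,"az":-1.0}]' 0.3 20
python3 -c "
from h import *
s=log();print(s['q'],R.from_quat(s['tool_rot']).as_matrix().round(3))"
```

```text
t: 4.37
position: [422.3, -74.8, 222.5]
tool_rot: [-0.153, 0.988, -0.002, -0.002]
wrist_force: [0.6, -0.5, -0.6]
grip_width: 46.0
gripper_force: 20.0
t: 5.37
position: [421.0, -75.0, 40.5]
tool_rot: [-0.607, 0.795, 0.0, -0.001]
wrist_force: [0.3, -0.2, -1.1]
grip_width: 46.2
gripper_force: 20.0
[ 0.20695686  0.3275601  -0.70696804  0.00079276 -0.53905504 -0.4742229 ] [[-0.263 -0.965 -0.003]
 [-0.965  0.263 -0.001]
 [ 0.002  0.002 -1.   ]]
```

```bash
python3 -m jog '[{"x":0,"y":0,"z":0.01,"ax":0,"ay":0,"az":0},{"x":0,"y":0,"z":0.015,"ax":0,"ay":0,"az":0},{"x":0,"y":0,"z":0.018,"ax":0,"ay":0,"az":0},{"x":0,"y":0,"z":0.018,"ax":0,"ay":0,"az":0},{"x":0,"y":0,"z":0.018,"ax":0,"ay":0,"az":0}]' 0.3 20
python3 -m jog '[{"x":0,"y":0,"z":0,"ax":0,"ay":0,"az":0},{"x":0,"y":0,"z":0,"ax":0,"ay":0,"az":0},{"x":0,"y":0,"z":0,"ax":0,"ay":0,"az":0},{"x":0,"y":0,"z":0,"ax":0,"ay":0,"az":0},{"x":0,"y":0,"z":0,"ax":0,"ay":-0.05,"az":0},{"x":0,"y":0,"z":0,"ax":0,"ay":-0.15,"az":0},{"x":0,"y":0,"z":0,"ax":0,"ay":-0.25,"az":0},{"x":0,"y":0,"z":0,"ax":0,"ay":-0.35,"az":0},{"x":0,"y":0,"z":0,"ax":0,"ay":-0.45,"az":0},{"x":0,"y":0,"z":0,"ax":0,"ay":-0.52,"az":0},{"x":0,"y":0,"z":0,"ax":0,"ay":-0.52,"az":0},{"x":0,"y":0,"z":0,"ax":0,"ay":-0.52,"az":0}]' 1 20
python3 -c "
from h import *
s=log();print(s['q'],R.from_quat(s['tool_rot']).as_matrix().round(3))"
```

```text
t: 5.78
position: [421.3, -75.2, 23.8]
tool_rot: [-0.607, 0.794, -0.0, 0.0]
wrist_force: [0.2, -0.4, -1.1]
grip_width: 45.7
gripper_force: 20.0
t: 6.78
position: [421.0, -77.2, 23.1]
tool_rot: [-0.585, 0.769, 0.156, 0.204]
wrist_force: [-0.5, -0.5, 1.0]
grip_width: 87.0
gripper_force: 0.0
[-0.24456199  0.43918849 -0.44586548 -0.74141509 -0.82374372  0.52764953] [[-0.232 -0.964  0.131]
 [-0.837  0.266  0.478]
 [-0.496  0.001 -0.869]]
```

```bash
python3 -m jog '[{"x":0,"y":0,"z":0,"ax":0,"ay":0,"az":0},{"x":0,"y":0,"z":0,"ax":0,"ay":0,"az":0},{"x":0,"y":0,"z":0,"ax":0,"ay":0,"az":0},{"x":0,"y":0,"z":0,"ax":0,"ay":0,"az":0},{"x":0,"y":0,"z":0,"ax":0,"ay":0,"az":0},{"x":0,"y":0,"z":0,"ax":0,"ay":0,"az":0},{"x":0,"y":0,"z":0,"ax":0,"ay":0,"az":0},{"x":0,"y":0,"z":0,"ax":0,"ay":0,"az":0}]' 0.3 25
python3 - <<'E'
from h import *
s=log();Rt=R.from_quat(s["tool_rot"]);y=Rt.apply([0,1,0]);m=np.cross([0,0,1.],y)*1.; m/=np.linalg.norm(m)
if m[1]<0:m=-m
print(s["position"],m, "xh in tool",Rt.inv().apply(m).round(3))
mouth=np.array([421.3,-75.2,24])+30*m; print("mouth in tool",Rt.inv().apply(mouth-s["position"]).round(1))
np.save("mt.npy",[Rt.inv().apply(mouth-s["position"]),Rt.inv().apply(m)])
E
python3 fk.py
```

```text
t: 7.45
position: [421.1, -75.0, 23.6]
tool_rot: [-0.587, 0.767, 0.156, 0.204]
wrist_force: [0.4, 1.2, 0.6]
grip_width: 46.0
gripper_force: 25.0
[421.13356746 -74.99914184  23.6259013 ] [ 0.26153145  0.96519495 -0.        ] xh in tool [-0.868 -0.     0.497]
mouth in tool [-26.1  -0.2  14.5]
0.06529028879666751 [0.0, -0.0, 160.6, 564.9, 421.8, -0.0, 292.46, -1.57, -0.0, -159.8, -0.0] -1 -1 0.0
```

```bash
cat > s3.py <<'E'
from ik import *
from scipy.spatial.transform import Slerp
mt,xh=np.load("mt.npy");s=arm.observe();R0=R.from_quat(s["tool_rot"]);P0=s["position"]
def fin(phi,h,peg=(612,22)):   # tool pose with mouth at height h above table over peg, xh down
    th=np.arcsin(xh[2]) ; _,Rt=pose(peg,0,np.radians(phi),th); return np.array([*peg,h])-Rt.apply(mt),Rt
if __name__=="__main__":
  for phi in(173,150,120,90,-150,-120):
    PF,RF=fin(phi,130); sl=Slerp([0,1],R.concatenate([R0,RF])); q=s["q"]; ok=True; mx=0
    for k in range(1,26):
        f=k/25; pos=P0+(PF-P0)*f; pos[2]=max(pos[2],min(250,P0[2]+600*f)) if f<.8 else max(PF[2],250-(f-.8)*5*(250-PF[2]))
        qn,c=ik(pos,sl(f),q); mx=max(mx,abs(qn-q).max()); ok&=c<1e-5; q=qn
    qd,c=ik(*fin(phi,36),q)
    print(phi,ok,round(mx,2),q.round(2),"down",c<1e-5,qd.round(2),"rot",np.degrees((R0.inv()*RF).magnitude()).round(), "xh",RF.apply(xh).round(2))
E
python3 s3.py
```

```text
173 True 0.21 [ 0.17  0.96  0.65 -0.33 -2.27 -1.93] down True [ 0.17  1.06  0.6  -0.3  -2.13 -1.88] rot 115.0 xh [ 0. -0. -1.]
150 True 0.21 [ 0.03  0.91  0.63 -0.59 -2.18 -2.24] down True [ 0.04  1.01  0.58 -0.55 -2.05 -2.15] rot 129.0 xh [ 0. -0. -1.]
120 True 0.21 [-0.12  0.79  0.44 -0.82 -1.9  -2.49] down True [-0.11  0.9   0.4  -0.8  -1.79 -2.38] rot 148.0 xh [ 0. -0. -1.]
90 True 0.21 [-0.23  0.63  0.16 -1.01 -1.52 -2.62] down True [-0.23  0.76  0.13 -1.02 -1.44 -2.48] rot 169.0 xh [-0. -0. -1.]
-150 True 0.19 [ 0.37  0.93  0.4   0.16 -2.08 -1.41] down True [ 0.37  1.03  0.36  0.15 -1.95 -1.44] rot 98.0 xh [ 0.  0. -1.]
-120 True 0.17 [ 0.5   0.82  0.04  0.48 -1.75 -1.18] down True [ 0.5   0.92  0.    0.47 -1.63 -1.25] rot 91.0 xh [ 0.  0. -1.]
```

```bash
python3 -m jog '[{"x":-0.017,"y":0,"z":-0.03,"ax":0,"ay":0,"az":0},{"x":-0.034,"y":0,"z":-0.06,"ax":0,"ay":0,"az":0},{"x":-0.052,"y":0,"z":-0.09,"ax":0,"ay":0,"az":0},{"x":-0.07,"y":0,"z":-0.12,"ax":0,"ay":0,"az":0},{"x":-0.087,"y":0,"z":-0.15,"ax":0,"ay":0,"az":0},{"x":-0.105,"y":0,"z":-0.18,"ax":0,"ay":0,"az":0},{"x":-0.115,"y":0,"z":-0.2,"ax":0,"ay":0,"az":0},{"x":-0.115,"y":0,"z":-0.2,"ax":0,"ay":0,"az":0}]' 0.3 25
python3 - <<'E'
from s3 import *
PF,RF=fin(173,150);print(PF);PF[2]=230;to(PF,RF)
E
```

```text
t: 8.12
position: [423.1, -75.8, 259.5]
tool_rot: [-0.588, 0.767, 0.152, 0.207]
wrist_force: [0.4, -0.5, -2.0]
grip_width: 45.9
gripper_force: 25.0
[611.65468136  22.25718976 179.84966006]
shift [-0.1095 -0.156   0.0986] turn [-0.4203  1.2801  1.5048]
```

```bash
python3 -m jog '[{"x":-0.0065,"y":-0.0094,"z":0.006,"ax":-0.025,"ay":0.077,"az":0.09},{"x":-0.013,"y":-0.0187,"z":0.012,"ax":-0.05,"ay":0.154,"az":0.181},{"x":-0.0197,"y":-0.028,"z":0.018,"ax":-0.076,"ay":0.23,"az":0.271},{"x":-0.0263,"y":-0.0374,"z":0.0237,"ax":-0.101,"ay":0.307,"az":0.361},{"x":-0.0328,"y":-0.0468,"z":0.0296,"ax":-0.126,"ay":0.384,"az":0.451},{"x":-0.0394,"y":-0.0562,"z":0.0355,"ax":-0.151,"ay":0.461,"az":0.542},{"x":-0.046,"y":-0.0655,"z":0.0414,"ax":-0.177,"ay":0.538,"az":0.632},{"x":-0.0526,"y":-0.075,"z":0.0473,"ax":-0.202,"ay":0.614,"az":0.722},{"x":-0.059,"y":-0.084,"z":0.053,"ax":-0.227,"ay":0.691,"az":0.813},{"x":-0.0657,"y":-0.0936,"z":0.059,"ax":-0.252,"ay":0.768,"az":0.903},{"x":-0.0723,"y":-0.103,"z":0.065,"ax":-0.277,"ay":0.845,"az":0.993},{"x":-0.079,"y":-0.1123,"z":0.071,"ax":-0.303,"ay":0.922,"az":1.083}]' 0.3 25
python3 - <<'E'
from s3 import *
log();PF,RF=fin(173,150);PF[2]=230;to(PF,RF);print(arm.observe()["q"])
E
```

```text
t: 9.12
position: [557.0, -3.3, 230.3]
tool_rot: [-0.151, 0.928, 0.076, -0.332]
wrist_force: [-0.3, -0.9, -0.4]
grip_width: 46.0
gripper_force: 25.0
shift [-0.0487  0.0115 -0.0336] turn [-0.1128  0.3419  0.4199]
[ 0.19250459  0.63735092  0.3152482  -0.17430573 -1.92339201 -1.44372498]
```

```bash
python3 -m jog '[{"x":-0.01,"y":0.002,"z":-0.007,"ax":-0.022,"ay":0.068,"az":0.084},{"x":-0.02,"y":0.004,"z":-0.013,"ax":-0.044,"ay":0.136,"az":0.168},{"x":-0.03,"y":0.007,"z":-0.02,"ax":-0.066,"ay":0.205,"az":0.252},{"x":-0.04,"y":0.009,"z":-0.027,"ax":-0.09,"ay":0.273,"az":0.336},{"x":-0.0487,"y":0.0115,"z":-0.0336,"ax":-0.113,"ay":0.342,"az":0.42},{"x":-0.0487,"y":0.0115,"z":-0.0336,"ax":-0.113,"ay":0.342,"az":0.42},{"x":-0.0487,"y":0.0115,"z":-0.0336,"ax":-0.113,"ay":0.342,"az":0.42}]' 0.3 25
python3 - <<'E'
from s3 import *
log();PF,RF=fin(173,150);PF[2]=230;to(PF,RF);s=arm.observe();Rt=R.from_quat(s["tool_rot"])
print("xh",Rt.apply(xh),"mouth",s["position"]+Rt.apply(mt))
im=[]
for n in("top","side"):
    c=optics.camera(n);np.savez(n+"2.npz",**c)
    K,D,Rm,t=cam(c);u=cv2.projectPoints(np.array([612,22,110.]),c["rvec"],c["tvec"],K,D)[0].ravel().astype(int);print(n,u)
    im.append(cv2.resize(c["img"][u[1]-60:u[1]+60,u[0]-50:u[0]+50],(400,480),interpolation=3))
cv2.imwrite("pics/over.png",np.clip(np.hstack(im)*1.8,0,255).astype(np.uint8))
E
```

```text
t: 9.7
position: [611.5, 21.5, 227.9]
tool_rot: [0.051, 0.864, 0.032, -0.5]
wrist_force: [-0.6, -0.7, -1.1]
grip_width: 45.8
gripper_force: 25.0
shift [ 0.0018  0.0008 -0.0011] turn [0.0002 0.0006 0.0043]
xh [ 0.00110612  0.00371597 -0.99999248] mouth [611.86641449  21.33835595 198.0205963 ]
top [289 215]
side [285 250]
```

View pics/over.png

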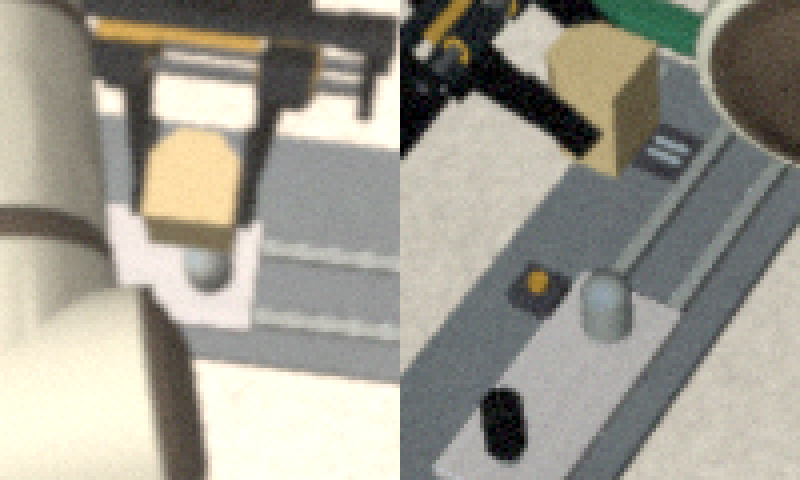

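Run:
```python
from s3 import *
s=arm.observe();Rt=R.from_quat(s["tool_rot"]);M=s["position"]+Rt.apply(mt)
for n in("top","side"):
    c=load(n+"2.npz");P,uv=cloud(c);col=c["img"][uv[:,1],uv[:,0]].astype(int)
    k=(np.hypot(P[:,0]-612,P[:,1]-22)<45)&(P[:,2]>190)&(P[:,2]<275)&(col[:,2]-col[:,0]>18)&(col[:,2]>60)
    L=Rt.inv().apply(P[k]-s["position"])
    # heel axes: xh (down), y tool, zh
    H=np.c_[(P[k]-M)@Rt.apply(xh),L[:,1]-mt[1],(P[k]-M)@Rt.apply(np.cross(xh,[0,1,0]))]
    print(n,k.sum(),"xh",np.percentile(H[:,0],[2,10,98]).round(1),"y",np.percentile(H[:,1],[2,98]).round(1),"zh",np.percentile(H[:,2],[2,98]).round(1))
    e=H[:,0]<-54;print(" end face",e.sum(),H[e,0].mean().round(1),cv2.minAreaRect(H[e][:,1:].astype(np.float32)), H[e].mean(0).round(1))
    g=(np.hypot(P[:,0]-612,P[:,1]-22)<26)&(P[:,2]>45)&(P[:,2]<85);q=P[g];print(" peg",g.sum(),np.percentile(q,[2,98],axis=0).round(1).tolist())
    f=lambda v:np.hypot(np.hypot(q[:,0]-v[0],q[:,1]-v[1]),np.clip(q[:,2]-v[2],0,None))-15
    q=q[q[:,2]<79] if len(q) else q
    r=least_squares(lambda v:np.hypot(q[q[:,2]<62][:,0]-v[0],q[q[:,2]<62][:,1]-v[1])-15,[612,22],loss="soft_l1");print(" peg wall circle fit",r.x.round(1),(q[:,2]<62).sum())
```

```text
top 618 xh [-60.  -58.3 -11.1] y [-22.6  24.5] zh [-24.6  21.4]
 end face 427 -56.6 ((-0.45633506774902344, -0.5104236602783203), (48.68781661987305, 44.15718078613281), 89.8321533203125) [-56.6  -0.3  -2.4]
 peg 111 [[598.2, 8.3, 46.6], [616.3, 36.8, 80.1]]
 peg wall circle fit [613.1  22.9] 21
side 537 xh [-59.4 -57.8   0.9] y [-21.7  24.2] zh [-23.8  21.4]
 end face 322 -56.5 ((0.12591171264648438, 0.1625499725341797), (50.645938873291016, 48.75131607055664), 88.25250244140625) [-56.5   0.7  -1.8]
 peg 168 [[598.2, 12.9, 46.7], [625.0, 38.1, 77.6]]
 peg wall circle fit [613.3  21.7] 56
```

Run:
```python
from s3 import *
s=arm.observe();print(s["position"]);_,RF=fin(173,150)
for h in(92,60,45,38):
    PF,_=fin(173,h,(612.8,22.3));print(h,PF.round(1));to(PF,RF)
```

```text
[611.00428657  21.42081823 231.66164477]
92 [612.5  22.6 121.8]
shift [-0.0956  0.0009  0.054 ] turn [-0.0005  0.0057  0.0048]
60 [612.5  22.6  89.8]
shift [-0.1233  0.0007  0.0701] turn [-0.0005  0.0057  0.0048]
45 [612.5  22.6  74.8]
shift [-0.1363  0.0007  0.0776] turn [-0.0005  0.0057  0.0048]
38 [612.5  22.6  67.8]
shift [-0.1423  0.0007  0.0811] turn [-0.0005  0.0057  0.0048]
```

```bash
python3 -m jog '[{"x":-0.02,"y":0.001,"z":0.011,"ax":0,"ay":0.003,"az":0.004},{"x":-0.04,"y":0.001,"z":0.0225,"ax":0,"ay":0.005,"az":0.004},{"x":-0.06,"y":0.001,"z":0.034,"ax":0,"ay":0.005,"az":0.004},{"x":-0.075,"y":0.001,"z":0.0425,"ax":0,"ay":0.005,"az":0.004},{"x":-0.088,"y":0.001,"z":0.05,"ax":0,"ay":0.005,"az":0.004},{"x":-0.0956,"y":0.001,"z":0.054,"ax":0,"ay":0.005,"az":0.004},{"x":-0.0956,"y":0.001,"z":0.054,"ax":0,"ay":0.005,"az":0.004},{"x":-0.0956,"y":0.001,"z":0.054,"ax":0,"ay":0.005,"az":0.004},{"x":-0.0956,"y":0.001,"z":0.054,"ax":0,"ay":0.005,"az":0.004}]' 0.3 25
python3 - <<'E'
from s3 import *
im=[]
for n in("top","side"):
    c=optics.camera(n);np.savez(n+"3.npz",**c)
    K,D,Rm,t=cam(c);u=cv2.projectPoints(np.array([612,22,90.]),c["rvec"],c["tvec"],K,D)[0].ravel().astype(int)
    im.append(cv2.resize(c["img"][u[1]-45:u[1]+45,u[0]-45:u[0]+45],(400,400),interpolation=3))
s=log();_,RF=fin(173,150);Rt=R.from_quat(s["tool_rot"])
print("mouth",s["position"]+Rt.apply(mt),"xh",Rt.apply(xh),s["wrist_force"])
for h in(60,36):
    PF,_=fin(173,h,(612.8,22.3));print(h,PF.round(1));to(PF,RF)
cv2.imwrite("pics/near.png",np.clip(np.hstack(im)*1.8,0,255).astype(np.uint8))
E
```

```text
t: 10.55
position: [613.2, 22.8, 123.7]
tool_rot: [0.052, 0.864, 0.031, -0.499]
wrist_force: [-0.8, 0.1, -1.3]
grip_width: 45.6
gripper_force: 25.0
mouth [613.6593472   22.58223549  93.7660516 ] xh [ 3.42132653e-03  3.00254000e-04 -9.99994102e-01] [ 0.31862415 -0.23655251 -0.90337982]
60 [612.5  22.6  89.8]
shift [-0.0289 -0.0004  0.0175] turn [-0.      0.0034  0.0008]
36 [612.5  22.6  65.8]
shift [-0.0497 -0.0004  0.0295] turn [-0.      0.0034  0.0008]
```

View pics/near.png

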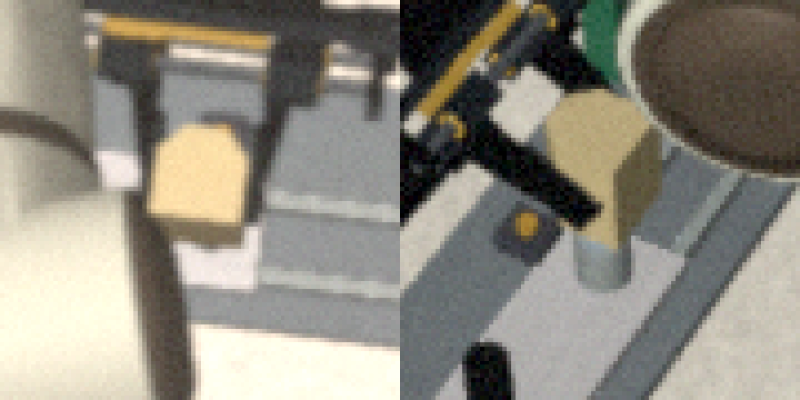

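The view shows the heel upright right over the peg (side view: peg centred near (603,265), heel lower corner at (615,245)). Next I'll lower it and watch the wrist force.

```bash
python3 -m jog '[{"x":-0.008,"y":0,"z":0.005,"ax":0,"ay":0.003,"az":0},{"x":-0.015,"y":0,"z":0.009,"ax":0,"ay":0.003,"az":0},{"x":-0.022,"y":0,"z":0.0135,"ax":0,"ay":0.003,"az":0},{"x":-0.029,"y":0,"z":0.0175,"ax":0,"ay":0.003,"az":0},{"x":-0.029,"y":0,"z":0.0175,"ax":0,"ay":0.003,"az":0},{"x":-0.029,"y":0,"z":0.0175,"ax":0,"ay":0.003,"az":0}]' 0.3 25
python3 - <<'E'
from s3 import *
s=log();_,RF=fin(173,150);Rt=R.from_quat(s["tool_rot"])
print("mouth",s["position"]+Rt.apply(mt),s["wrist_force"],s["wrist_torque"])
for h in(42,36):
    PF,_=fin(173,h,(612.8,22.3));to(PF,RF)
E
```

```text
t: 11.15
position: [611.5, 22.8, 87.1]
tool_rot: [0.053, 0.862, 0.03, -0.503]
wrist_force: [-0.4, -0.6, -0.3]
grip_width: 45.4
gripper_force: 25.0
mouth [611.6842136   22.58467694  57.25251245] [-0.41697744 -0.60421682 -0.31077726] [-0.29141143 -2.07359388  0.00256665]
shift [-0.0138 -0.0002  0.0067] turn [-0.0006 -0.0053 -0.0005]
shift [-0.019  -0.0002  0.0096] turn [-0.0006 -0.0053 -0.0005]
```

```bash
python3 -m jog '[{"x":-0.005,"y":0,"z":0.003,"ax":0,"ay":0,"az":0},{"x":-0.01,"y":0,"z":0.006,"ax":0,"ay":0,"az":0},{"x":-0.014,"y":0,"z":0.008,"ax":0,"ay":0,"az":0},{"x":-0.016,"y":0,"z":0.0093,"ax":0,"ay":0,"az":0},{"x":-0.016,"y":0,"z":0.0093,"ax":0,"ay":0,"az":0},{"x":-0.016,"y":0,"z":0.0093,"ax":0,"ay":0,"az":0}]' 0.3 25
python3 - <<'E'
from s3 import *
s=log();Rt=R.from_quat(s["tool_rot"])
print("mouth",s["position"]+Rt.apply(mt),s["wrist_force"],s["wrist_torque"])
E
```

```text
t: 11.65
position: [611.7, 22.9, 69.6]
tool_rot: [0.053, 0.863, 0.031, -0.502]
wrist_force: [0.2, -1.0, -1.1]
grip_width: 45.7
gripper_force: 25.0
mouth [611.97341089  22.68147447  39.78548087] [ 0.15223599 -1.01431043 -1.07986989] [-0.34521057 -2.08699161  0.01513412]
```

```bash
python3 -m jog '[{"x":-0.0015,"y":0,"z":0.0009,"ax":0,"ay":0,"az":0},{"x":-0.0025,"y":0,"z":0.0015,"ax":0,"ay":0,"az":0},{"x":-0.0025,"y":0,"z":0.0015,"ax":0,"ay":0,"az":0}]' 0.3 25
python3 -m jog '[{"x":-0.0012,"y":0,"z":0.0007,"ax":0,"ay":0,"az":0},{"x":-0.0012,"y":0,"z":0.0007,"ax":0,"ay":0,"az":0}]' 0.3 25
python3 -m jog '[{"x":-0.0012,"y":0,"z":0.0007,"ax":0,"ay":0,"az":0},{"x":-0.0012,"y":0,"z":0.0007,"ax":0,"ay":0,"az":0}]' 0.3 25
```

```text
t: 11.9
position: [611.6, 23.0, 66.8]
tool_rot: [0.053, 0.863, 0.031, -0.502]
wrist_force: [-0.8, -0.4, -1.6]
grip_width: 45.7
gripper_force: 25.0
t: 12.07
position: [611.7, 22.9, 66.4]
tool_rot: [0.052, 0.863, 0.03, -0.502]
wrist_force: [0.3, 0.1, 2.2]
grip_width: 45.8
gripper_force: 25.0
t: 12.23
position: [611.7, 22.8, 66.4]
tool_rot: [0.052, 0.863, 0.03, -0.502]
wrist_force: [-0.8, 0.6, 6.5]
grip_width: 45.9
gripper_force: 25.0
```

```bash
python3 -m jog '[{"x":0,"y":0,"z":0,"ax":0,"ay":0,"az":0},{"x":0,"y":0,"z":0,"ax":0,"ay":0,"az":0},{"x":0,"y":0,"z":0,"ax":0,"ay":0,"az":0},{"x":0,"y":0,"z":0,"ax":0,"ay":0,"az":0},{"x":0,"y":0,"z":0,"ax":0,"ay":0,"az":0},{"x":0,"y":0,"z":0,"ax":0,"ay":0,"az":0}]' 1 25
python3 -m jog '[{"x":0,"y":0,"z":-0.01,"ax":0,"ay":0,"az":0},{"x":0,"y":0,"z":-0.03,"ax":0,"ay":0,"az":0},{"x":0.005,"y":0,"z":-0.055,"ax":0,"ay":0,"az":0},{"x":0.01,"y":0,"z":-0.08,"ax":0,"ay":0,"az":0},{"x":0.02,"y":0,"z":-0.1,"ax":0,"ay":0,"az":0},{"x":0.05,"y":0,"z":-0.12,"ax":0,"ay":0,"az":0},{"x":0.08,"y":0,"z":-0.12,"ax":0,"ay":0,"az":0},{"x":0.11,"y":0,"z":-0.12,"ax":0,"ay":0,"az":0},{"x":0.14,"y":0,"z":-0.12,"ax":0,"ay":0,"az":0},{"x":0.14,"y":0,"z":-0.12,"ax":0,"ay":0,"az":0}]' 1 25
python3 - <<'E'
from s3 import *
im=[]
for n in("top","side"):
    c=optics.camera(n);np.savez(n+"4.npz",**c)
    K,D,Rm,t=cam(c);u=cv2.projectPoints(np.array([612,42,70.]),c["rvec"],c["tvec"],K,D)[0].ravel().astype(int)
    im.append(cv2.resize(c["img"][u[1]-50:u[1]+50,u[0]-50:u[0]+50],(400,400),interpolation=3))
    P,uv=cloud(c);col=c["img"][uv[:,1],uv[:,0]].astype(int)
    k=(np.hypot(P[:,0]-612,P[:,1]-22)<45)&(P[:,2]>85)&(P[:,2]<110)&(col[:,2]-col[:,0]>18)
    A=np.c_[P[k][:,:2],np.ones(k.sum())];pl=np.linalg.lstsq(A,P[k][:,2],rcond=None)[0];print(n,k.sum(),"top z",P[k].mean(0).round(1),"slopes",pl[:2].round(3),cv2.minAreaRect(P[k][:,:2].astype(np.float32)))
cv2.imwrite("pics/seated.png",np.clip(np.hstack(im)*1.8,0,255).astype(np.uint8))
s=log();print(s["position"],s["q"])
E
python3 fk.py
```

```text
t: 12.73
position: [611.6, 23.0, 63.8]
tool_rot: [0.053, 0.863, 0.031, -0.502]
wrist_force: [-0.4, -0.6, -0.2]
grip_width: 77.9
gripper_force: 0.0
t: 13.57
position: [645.9, 18.4, 252.9]
tool_rot: [0.052, 0.866, 0.03, -0.497]
wrist_force: [-0.5, -0.8, 3.0]
grip_width: 87.1
gripper_force: 0.0
top 328 top z [609.3  20.4  96.5] slopes [0.019 0.014] ((610.6409912109375, 21.682296752929688), (43.249046325683594, 49.360233306884766), 85.1718978881836)
side 341 top z [608.9  25.1  93.9] slopes [ 0.018 -0.035] ((611.2758178710938, 23.358190536499023), (48.96179962158203, 47.91701126098633), 83.48265075683594)
[646.34154571  18.82498518 247.66566893] [ 0.15043176  0.97549692  0.92735592 -0.40951824 -2.51446189 -2.04604539]
0.06529040124856743 [0.0, -0.0, 160.6, 564.9, 421.8, -0.0, 292.46, -1.57, -0.0, -159.8, 0.0] -1 -1 0.0
```

View pics/seated.png

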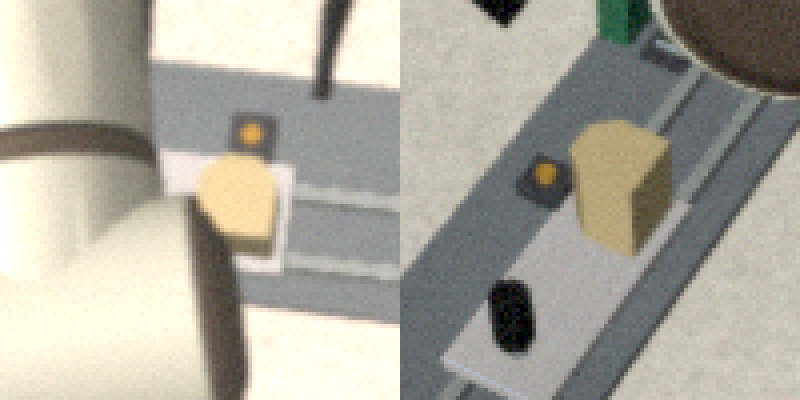

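The heel is fully seated: in the side view it stands upright on the carriage at (620,190), its top measures about 95 mm, and the knob is at (512,318). Next is the knob.

```bash
cat > s4.py <<'E'
from ik import *
from scipy.spatial.transform import Slerp
s=arm.observe();R0=R.from_quat(s["tool_rot"]);P0=s["position"]
z=np.array([0,0,-1.])
for sg in(1,-1):
    y=sg*np.array([.992,-.124,0]);y/=np.linalg.norm(y);RF=R.from_matrix(np.c_[np.cross(y,z),y,z])
    PF=np.array([626.3,131,170.]);q=s["q"];ok=True;sl=Slerp([0,1],R.concatenate([R0,RF]))
    for k in range(1,21):
        f=k/20;qn,c=ik(P0+(PF-P0)*f,sl(f),q);ok&=c<1e-5;q=qn
    q2,c2=ik(np.array([626.3,131,65.]),RF,q);q3,c3=ik(np.array([608,-19,65.]),RF,q2)
    print(sg,ok,q.round(2),q2.round(2),c2<1e-5,q3.round(2),c3<1e-5)
    to(PF,RF)
c=load("side4.npz");P,uv=cloud(c);col=c["img"][uv[:,1],uv[:,0]].astype(int)
k=(np.hypot(P[:,0]-626,P[:,1]-131)<25)&(P[:,2]>50)&(P[:,2]<95)&(col.max(1)<45)
print("knob side4",k.sum(),np.percentile(P[k],[2,98],axis=0).round(1).tolist())
q=P[k&(P[:,2]<84)];r=least_squares(lambda v:np.hypot(q[:,0]-v[0],q[:,1]-v[1])-12,[626,131],loss="soft_l1");print(r.x)
E
python3 s4.py
```

```text
1 False [ 0.3   0.44  0.01 -0.34 -1.05 -3.1 ] [ 0.31  0.55 -0.09 -0.38 -0.84 -3.1 ] False [ 0.13  0.53 -0.16 -0.24 -0.85 -3.1 ] False
shift [-0.0507  0.1088  0.0679] turn [-0.8171 -0.8168  1.4149]
-1 True [ 0.46  0.46 -0.05 -0.   -1.06 -0.58] [ 0.46  0.57 -0.16 -0.   -0.85 -0.58] True [ 0.23  0.52 -0.24 -0.   -0.81 -0.36] True
shift [-0.0507  0.1088  0.0679] turn [ 0.8161 -0.8165 -1.4091]
knob side4 164 [[615.2, 123.6, 51.6], [636.5, 145.1, 90.0]]
[627.36455212 131.00079418]
```

```bash
python3 -m jog '[{"x":0,"y":0.008,"z":0,"ax":0.054,"ay":-0.054,"az":-0.094},{"x":0,"y":0.016,"z":0,"ax":0.108,"ay":-0.108,"az":-0.188},{"x":0,"y":0.024,"z":0,"ax":0.163,"ay":-0.163,"az":-0.282},{"x":0,"y":0.032,"z":0,"ax":0.217,"ay":-0.217,"az":-0.376},{"x":-0.005,"y":0.04,"z":0.007,"ax":0.272,"ay":-0.272,"az":-0.47},{"x":-0.01,"y":0.048,"z":0.014,"ax":0.326,"ay":-0.326,"az":-0.564},{"x":-0.015,"y":0.056,"z":0.021,"ax":0.381,"ay":-0.381,"az":-0.658},{"x":-0.02,"y":0.064,"z":0.028,"ax":0.435,"ay":-0.435,"az":-0.752},{"x":-0.025,"y":0.072,"z":0.035,"ax":0.49,"ay":-0.49,"az":-0.846},{"x":-0.03,"y":0.08,"z":0.042,"ax":0.544,"ay":-0.544,"az":-0.94},{"x":-0.035,"y":0.09,"z":0.049,"ax":0.6,"ay":-0.6,"az":-1.033},{"x":-0.04,"y":0.1,"z":0.055,"ax":0.653,"ay":-0.653,"az":-1.127}]' 1 30
python3 s4.py | sed -n 3,4p
```

```text
t: 14.67
position: [630.3, 122.2, 181.3]
tool_rot: [-0.548, 0.828, 0.008, -0.116]
wrist_force: [-0.6, 0.3, 0.2]
grip_width: 87.1
gripper_force: 0.0
-1 True [ 0.46  0.46 -0.05 -0.   -1.06 -0.58] [ 0.46  0.57 -0.16 -0.   -0.85 -0.58] True [ 0.23  0.52 -0.24 -0.   -0.81 -0.36] True
shift [-0.0086  0.0055  0.0108] turn [ 0.167  -0.1645 -0.2766]
```

```bash
python3 -m jog '[{"x":-0.002,"y":0.001,"z":0.002,"ax":0.055,"ay":-0.055,"az":-0.092},{"x":-0.005,"y":0.003,"z":0.006,"ax":0.11,"ay":-0.11,"az":-0.184},{"x":-0.0086,"y":0.0055,"z":0.0108,"ax":0.167,"ay":-0.165,"az":-0.277},{"x":-0.0086,"y":0.0055,"z":0.0108,"ax":0.167,"ay":-0.165,"az":-0.277},{"x":-0.0086,"y":0.0055,"z":0.0108,"ax":0.167,"ay":-0.165,"az":-0.277},{"x":-0.0086,"y":0.0055,"z":0.0108,"ax":0.167,"ay":-0.165,"az":-0.277}]' 1 30
python3 - <<'E'
from h import *
s=log();print(s["position"],R.from_quat(s["tool_rot"]).as_matrix().round(3))
to([626.7,131,65],down([.992,-.124]))
E
```

```text
t: 15.17
position: [627.4, 130.2, 171.3]
tool_rot: [-0.659, 0.752, -0.0, -0.001]
wrist_force: [0.5, -0.2, -0.4]
grip_width: 87.2
gripper_force: 0.0
[627.43933632 130.18783395 171.28289203] [[-0.13  -0.991 -0.002]
 [-0.991  0.13  -0.002]
 [ 0.002  0.002 -1.   ]]
shift [-0.0009  0.0007  0.1063] turn [ 0.0016 -0.0022 -0.0063]
```

```bash
python3 -m jog '[{"x":-0.0009,"y":0.0007,"z":0.03,"ax":0,"ay":0,"az":-0.006},{"x":-0.0009,"y":0.0007,"z":0.06,"ax":0,"ay":0,"az":-0.006},{"x":-0.0009,"y":0.0007,"z":0.08,"ax":0,"ay":0,"az":-0.006},{"x":-0.0009,"y":0.0007,"z":0.095,"ax":0,"ay":0,"az":-0.006},{"x":-0.0009,"y":0.0007,"z":0.106,"ax":0,"ay":0,"az":-0.006},{"x":-0.0009,"y":0.0007,"z":0.106,"ax":0,"ay":0,"az":-0.006}]' 1 30
python3 -m jog '[{"x":0,"y":0,"z":0,"ax":0,"ay":0,"az":0},{"x":0,"y":0,"z":0,"ax":0,"ay":0,"az":0},{"x":0,"y":0,"z":0,"ax":0,"ay":0,"az":0},{"x":0,"y":0,"z":0,"ax":0,"ay":0,"az":0},{"x":0,"y":0,"z":0,"ax":0,"ay":0,"az":0},{"x":0,"y":0,"z":0,"ax":0,"ay":0,"az":0},{"x":0,"y":0,"z":0,"ax":0,"ay":0,"az":0},{"x":0,"y":0,"z":0,"ax":0,"ay":0,"az":0},{"x":0,"y":0,"z":0,"ax":0,"ay":0,"az":0}]' 0.1 40
python3 - <<'E'
from h import *
s=log();print(s["position"],s["wrist_force"],s["gripper_force"])
im=[]
for n in("top","side"):
    c=optics.camera(n);np.savez(n+"5.npz",**c)
    K,D,Rm,t=cam(c);u=cv2.projectPoints(np.array([612,22,70.]),c["rvec"],c["tvec"],K,D)[0].ravel().astype(int)
    im.append(cv2.resize(c["img"][u[1]-65:u[1]+65,u[0]-65:u[0]+65],(400,400),interpolation=3))
    P,uv=cloud(c)
    for lo,hi in((122,155),):
        k=(P[:,0]>580)&(P[:,0]<690)&(P[:,1]>-170)&(P[:,1]<-90)&(P[:,2]>lo)&(P[:,2]<hi);print(n,"arm",k.sum(),cv2.minAreaRect(P[k][:,:2].astype(np.float32)))
cv2.imwrite("pics/grip.png",np.clip(np.hstack(im)*1.8,0,255).astype(np.uint8))
T=load("top0.npz");S=load("side0.npz")
# bush disc (grey on green) centre in each view, top ~150?
for nm,c,b in(("top",T,(350,215,364,229)),("side",S,(312,193,327,206))):
    r=c["img"][b[1]:b[3],b[0]:b[2]].astype(int);m=((r[...,1]-r[...,2])<22)&((r[...,1]-r[...,0])<14)&(r.mean(2)>60)
    m=m.astype(np.uint8);n,l,st,ce=cv2.connectedComponentsWithStats(m);print(nm,[(st[i,4],(ce[i]+b[:2]).round(1).tolist()) for i in range(1,n)])
E
```

```text
t: 15.67
position: [625.4, 130.6, 62.3]
tool_rot: [-0.662, 0.75, 0.001, -0.003]
wrist_force: [0.0, -0.7, 0.5]
grip_width: 86.9
gripper_force: 0.0
t: 16.42
position: [626.2, 131.1, 65.9]
tool_rot: [-0.662, 0.749, -0.0, -0.0]
wrist_force: [0.1, 0.2, -0.2]
grip_width: 35.0
gripper_force: 0.0
[626.24167045 131.05176136  65.90480715] [ 0.1354558   0.22417147 -0.19273939] 0.0
top arm 578 ((634.5526123046875, -138.0011444091797), (34.310699462890625, 110.07010650634766), 85.35933685302734)
side arm 322 ((655.4036254882812, -135.31430053710938), (35.81126403808594, 75.72403717041016), 78.22173309326172)
top [(np.int32(115), [357.3, 221.5])]
side [(np.int32(108), [320.2, 197.0])]
```

View pics/grip.png

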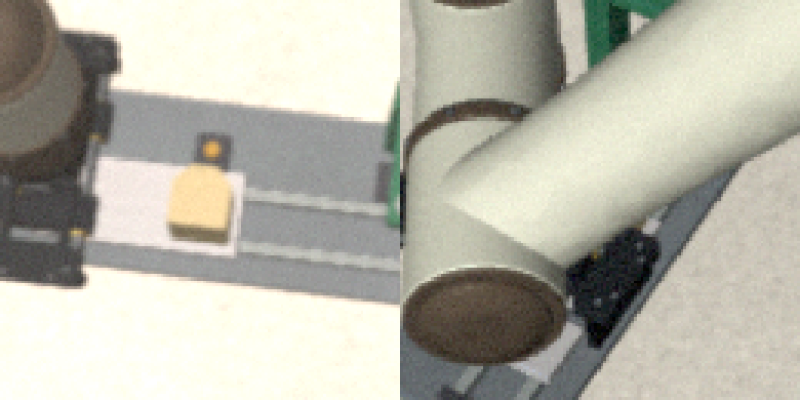

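```bash
python3 -m jog '[{"x":0,"y":0,"z":0,"ax":0,"ay":0,"az":0},{"x":0,"y":0,"z":0,"ax":0,"ay":0,"az":0},{"x":0,"y":0,"z":0,"ax":0,"ay":0,"az":0},{"x":0,"y":0,"z":0,"ax":0,"ay":0,"az":0},{"x":0,"y":0,"z":0,"ax":0,"ay":0,"az":0}]' 0.1 40
python3 - <<'E'
from h import *
s=log();print(s["position"],s["wrist_force"],s["gripper_force"]);print(R.from_quat(s["tool_rot"]).as_matrix().round(4)[:,0])
np.save("grip0.npy",s["position"])
E
```

```text
t: 16.93
position: [627.2, 131.2, 65.9]
tool_rot: [-0.662, 0.749, -0.001, 0.0]
wrist_force: [5.9, -0.4, -3.1]
grip_width: 23.2
gripper_force: 40.0
[627.21082305 131.19006688  65.87586937] [ 5.88890194 -0.43606867 -3.118957  ] 40.01485540531576
[-1.228e-01 -9.924e-01  1.000e-04]
```

```bash
python3 -m jog '[{"x":0.003,"y":-0.001,"z":0,"ax":0,"ay":0,"az":0},{"x":0.01,"y":-0.001,"z":0,"ax":0,"ay":0,"az":0},{"x":0.02,"y":-0.001,"z":0,"ax":0,"ay":0,"az":0},{"x":0.03,"y":-0.001,"z":0,"ax":0,"ay":0,"az":0},{"x":0.04,"y":-0.001,"z":0,"ax":0,"ay":0,"az":0},{"x":0.05,"y":-0.001,"z":0,"ax":0,"ay":0,"az":0},{"x":0.06,"y":-0.001,"z":0,"ax":0,"ay":0,"az":0},{"x":0.068,"y":-0.001,"z":0,"ax":0,"ay":0,"az":0},{"x":0.075,"y":-0.001,"z":0,"ax":0,"ay":0,"az":0},{"x":0.08,"y":-0.001,"z":0,"ax":0,"ay":0,"az":0},{"x":0.08,"y":-0.001,"z":0,"ax":0,"ay":0,"az":0},{"x":0.08,"y":-0.001,"z":0,"ax":0,"ay":0,"az":0}]' 0.1 40
cat > st.py <<'E'
from h import *
s=arm.observe();f=s["wrist_force"];d=np.array([-.123,-.9924,0]);l=np.array([.9924,-.123,0]);g=np.load("grip0.npy")
print("travel %.1f lateral %.1f | F along push %.2f lateral(+x) %.2f z %.2f grip %.1f"%((s["position"]-g)@d,(s["position"]-g)@l,f@d,f@l,f[2],s["gripper_force"]))
E
python3 st.py
```

```text
t: 17.93
position: [617.4, 50.6, 65.9]
tool_rot: [-0.662, 0.749, -0.0, -0.001]
wrist_force: [4.3, -0.6, -2.0]
grip_width: 23.2
gripper_force: 40.0
travel 81.1 lateral 0.1 | F along push 0.09 lateral(+x) 4.37 z -2.03 grip 40.0
```

```bash
python3 -m jog '[{"x":0.005,"y":-0.001,"z":0,"ax":0,"ay":0,"az":0},{"x":0.012,"y":-0.002,"z":0,"ax":0,"ay":0,"az":0},{"x":0.02,"y":-0.002,"z":0,"ax":0,"ay":0,"az":0},{"x":0.028,"y":-0.002,"z":0,"ax":0,"ay":0,"az":0},{"x":0.035,"y":-0.002,"z":0,"ax":0,"ay":0,"az":0},{"x":0.041,"y":-0.002,"z":0,"ax":0,"ay":0,"az":0},{"x":0.046,"y":-0.002,"z":0,"ax":0,"ay":0,"az":0},{"x":0.05,"y":-0.002,"z":0,"ax":0,"ay":0,"az":0},{"x":0.05,"y":-0.002,"z":0,"ax":0,"ay":0,"az":0},{"x":0.05,"y":-0.002,"z":0,"ax":0,"ay":0,"az":0}]' 0.1 40 >/dev/null; python3 st.py
python3 -m jog '[{"x":0.001,"y":0,"z":0,"ax":0,"ay":0,"az":0},{"x":0.002,"y":0,"z":0,"ax":0,"ay":0,"az":0},{"x":0.003,"y":0,"z":0,"ax":0,"ay":0,"az":0}]' 0.1 40 >/dev/null; python3 st.py
python3 -m jog '[{"x":0.001,"y":0,"z":0,"ax":0,"ay":0,"az":0},{"x":0.002,"y":0,"z":0,"ax":0,"ay":0,"az":0}]' 0.1 40 >/dev/null; python3 st.py
python3 -m jog '[{"x":0.001,"y":0,"z":0,"ax":0,"ay":0,"az":0},{"x":0.002,"y":0,"z":0,"ax":0,"ay":0,"az":0}]' 0.1 40 >/dev/null; python3 st.py
```

```text
travel 132.0 lateral 0.3 | F along push 1.25 lateral(+x) -4.84 z 3.94 grip 40.0
travel 134.0 lateral 0.4 | F along push -1.90 lateral(+x) -5.80 z 4.14 grip 40.0
travel 135.9 lateral 0.4 | F along push -2.40 lateral(+x) -6.05 z 4.32 grip 40.0
travel 137.9 lateral 0.4 | F along push -1.45 lateral(+x) -6.11 z 4.29 grip 40.0
```

```bash
python3 -m jog '[{"x":0.001,"y":0.0005,"z":0,"ax":0,"ay":0,"az":0},{"x":0.002,"y":0.001,"z":0,"ax":0,"ay":0,"az":0}]' 0.1 40 >/dev/null; python3 st.py
python3 -m jog '[{"x":0.0008,"y":0,"z":0,"ax":0,"ay":0,"az":0},{"x":0.0015,"y":0,"z":0,"ax":0,"ay":0,"az":0}]' 0.1 40 >/dev/null; python3 st.py
python3 -m jog '[{"x":0.0008,"y":0,"z":0,"ax":0,"ay":0,"az":0},{"x":0.0015,"y":0,"z":0,"ax":0,"ay":0,"az":0}]' 0.1 40 >/dev/null; python3 st.py
python3 -m jog '[{"x":0.0008,"y":0,"z":0,"ax":0,"ay":0,"az":0},{"x":0.0015,"y":0,"z":0,"ax":0,"ay":0,"az":0}]' 0.1 40 >/dev/null; python3 st.py
```

```text
travel 139.6 lateral 0.4 | F along push -1.37 lateral(+x) -3.85 z 2.46 grip 40.0
travel 141.1 lateral 0.4 | F along push -1.47 lateral(+x) -5.09 z 3.44 grip 40.0
travel 142.5 lateral 0.4 | F along push -1.45 lateral(+x) -5.50 z 3.98 grip 40.0
travel 144.0 lateral 0.4 | F along push -1.98 lateral(+x) -5.25 z 3.24 grip 40.0
```

```bash
python3 -m jog '[{"x":0.0008,"y":0.0005,"z":0,"ax":0,"ay":0,"az":0},{"x":0.0015,"y":0.0005,"z":0,"ax":0,"ay":0,"az":0}]' 0.1 40 >/dev/null; python3 st.py
python3 -m jog '[{"x":0.0005,"y":0,"z":0,"ax":0,"ay":0,"az":0},{"x":0.001,"y":0,"z":0,"ax":0,"ay":0,"az":0}]' 0.1 40 >/dev/null; python3 st.py
python3 -m jog '[{"x":0.0005,"y":0,"z":0,"ax":0,"ay":0,"az":0},{"x":0.001,"y":0,"z":0,"ax":0,"ay":0,"az":0}]' 0.1 40 >/dev/null; python3 st.py
python3 -m jog '[{"x":0.0005,"y":0,"z":0,"ax":0,"ay":0,"az":0},{"x":0.001,"y":0,"z":0,"ax":0,"ay":0,"az":0}]' 0.1 40 >/dev/null; python3 st.py
```

```text
travel 144.7 lateral 0.4 | F along push -5.52 lateral(+x) -4.73 z 3.00 grip 40.0
travel 145.0 lateral 0.4 | F along push -7.14 lateral(+x) -5.53 z 2.72 grip 40.0
travel 145.6 lateral 0.4 | F along push -7.91 lateral(+x) -4.65 z 2.98 grip 40.0
travel 146.8 lateral 0.4 | F along push -6.55 lateral(+x) -4.60 z 2.69 grip 40.0
```

```bash
for i in 1; do python3 -m jog '[{"x":0.0005,"y":0,"z":0,"ax":0,"ay":0,"az":0},{"x":0.001,"y":0,"z":0,"ax":0,"ay":0,"az":0}]' 0.1 40 >/dev/null; python3 st.py
python3 -m jog '[{"x":0.0005,"y":0,"z":0,"ax":0,"ay":0,"az":0},{"x":0.001,"y":0,"z":0,"ax":0,"ay":0,"az":0}]' 0.1 40 >/dev/null; python3 st.py
python3 -m jog '[{"x":0.0005,"y":0,"z":0,"ax":0,"ay":0,"az":0},{"x":0.001,"y":0,"z":0,"ax":0,"ay":0,"az":0}]' 0.1 40 >/dev/null; python3 st.py
python3 -m jog '[{"x":0.0005,"y":0,"z":0,"ax":0,"ay":0,"az":0},{"x":0.001,"y":0,"z":0,"ax":0,"ay":0,"az":0}]' 0.1 40 >/dev/null; python3 st.py; done
```

```text
travel 148.3 lateral 0.4 | F along push -4.41 lateral(+x) -3.56 z 2.32 grip 40.0
travel 149.9 lateral 0.3 | F along push -1.83 lateral(+x) -4.38 z 3.03 grip 40.0
travel 151.6 lateral 0.4 | F along push 0.06 lateral(+x) -3.55 z 3.24 grip 40.0
travel 153.1 lateral 0.3 | F along push 2.14 lateral(+x) -2.58 z 2.27 grip 40.0
```

```bash
python3 -m jog '[{"x":0.0004,"y":0,"z":0,"ax":0,"ay":0,"az":0},{"x":0.0007,"y":0,"z":0,"ax":0,"ay":0,"az":0}]' 0.1 40 >/dev/null; python3 st.py
python3 -m jog '[{"x":0.0003,"y":0,"z":0,"ax":0,"ay":0,"az":0},{"x":0.0005,"y":0,"z":0,"ax":0,"ay":0,"az":0}]' 0.1 40 >/dev/null; python3 st.py
python3 -m jog '[{"x":0.0003,"y":0,"z":0,"ax":0,"ay":0,"az":0},{"x":0.0005,"y":0,"z":0,"ax":0,"ay":0,"az":0},{"x":0.0005,"y":0,"z":0,"ax":0,"ay":0,"az":0}]' 0.1 40 >/dev/null; python3 st.py
```

```text
travel 153.8 lateral 0.3 | F along push 2.07 lateral(+x) -2.64 z 1.87 grip 40.0
travel 153.9 lateral 0.4 | F along push 2.59 lateral(+x) -3.45 z 0.65 grip 40.0
travel 154.0 lateral 0.4 | F along push 3.06 lateral(+x) -4.18 z 2.14 grip 40.0
```

```bash
python3 -m jog '[{"x":0.0005,"y":0,"z":0,"ax":0,"ay":0,"az":0},{"x":0.0005,"y":0,"z":0,"ax":0,"ay":0,"az":0},{"x":0.0005,"y":0,"z":0,"ax":0,"ay":0,"az":0}]' 0.1 40 >/dev/null; python3 st.py
python3 -m jog '[{"x":0.0005,"y":0,"z":0,"ax":0,"ay":0,"az":0},{"x":0.0005,"y":0,"z":0,"ax":0,"ay":0,"az":0},{"x":0.0005,"y":0,"z":0,"ax":0,"ay":0,"az":0}]' 0.1 40 >/dev/null; python3 st.py
python3 -m jog '[{"x":0.0005,"y":0,"z":0,"ax":0,"ay":0,"az":0},{"x":0.0005,"y":0,"z":0,"ax":0,"ay":0,"az":0},{"x":0.0005,"y":0,"z":0,"ax":0,"ay":0,"az":0}]' 0.1 40 >/dev/null; python3 st.py
```

```text
travel 154.3 lateral 0.4 | F along push 1.30 lateral(+x) -4.61 z 1.50 grip 40.0
travel 154.6 lateral 0.4 | F along push 0.15 lateral(+x) -4.86 z 0.75 grip 40.0
travel 155.0 lateral 0.3 | F along push -0.36 lateral(+x) -4.03 z 1.61 grip 40.0
```

```bash
python3 -m jog '[{"x":0.0003,"y":0.0003,"z":0,"ax":0,"ay":0,"az":0},{"x":0.0003,"y":0.0003,"z":0,"ax":0,"ay":0,"az":0},{"x":0.0003,"y":0.0003,"z":0,"ax":0,"ay":0,"az":0}]' 0.1 40 >/dev/null; python3 st.py
python3 -m jog '[{"x":0.0002,"y":0,"z":0,"ax":0,"ay":0,"az":0},{"x":0.0002,"y":0,"z":0,"ax":0,"ay":0,"az":0},{"x":0.0002,"y":0,"z":0,"ax":0,"ay":0,"az":0},{"x":0.0002,"y":0,"z":0,"ax":0,"ay":0,"az":0},{"x":0.0002,"y":0,"z":0,"ax":0,"ay":0,"az":0},{"x":0.0002,"y":0,"z":0,"ax":0,"ay":0,"az":0}]' 0.1 40; python3 st.py
python3 - <<'E'
from h import *
for n in("top","side"):
    c=optics.camera(n);P,uv=cloud(c);col=c["img"][uv[:,1],uv[:,0]].astype(int)
    k=(np.hypot(P[:,0]-594,P[:,1]+132)<45)&(P[:,2]>70)&(P[:,2]<110)&(col[:,2]-col[:,0]>15);print(n,k.sum(),P[k].mean(0).round(1),P[k].max(0).round(1)) if k.any() else print(n,0)
    k=(P[:,0]>580)&(P[:,0]<690)&(P[:,1]>-170)&(P[:,1]<-90)&(P[:,2]>122)&(P[:,2]<155);print(n,"arm",k.sum())
    cv2.imwrite(f"pics/end_{n}.png",np.clip(cv2.resize(c["img"][150:290,200:400],None,fx=4,fy=4)*1.8,0,255).astype(np.uint8))
E
python3 st.py
```

```text
travel 155.2 lateral 0.4 | F along push -2.81 lateral(+x) -4.11 z 0.93 grip 40.0
t: 23.43
position: [608.5, -23.0, 65.8]
tool_rot: [-0.662, 0.749, -0.0, -0.0]
wrist_force: [-3.6, 3.5, 0.7]
grip_width: 23.2
gripper_force: 40.0
travel 155.3 lateral 0.4 | F along push -3.06 lateral(+x) -4.02 z 0.68 grip 40.0
top 268 [ 581.2 -128.1   94.5] [ 611.8 -105.6  105. ]
top arm 581
side 221 [ 582.  -126.8   92.1] [ 615.4 -103.4  100.6]
side arm 0
travel 155.4 lateral 0.4 | F along push -2.75 lateral(+x) -4.53 z 0.28 grip 40.0
```

View pics/end_top.png

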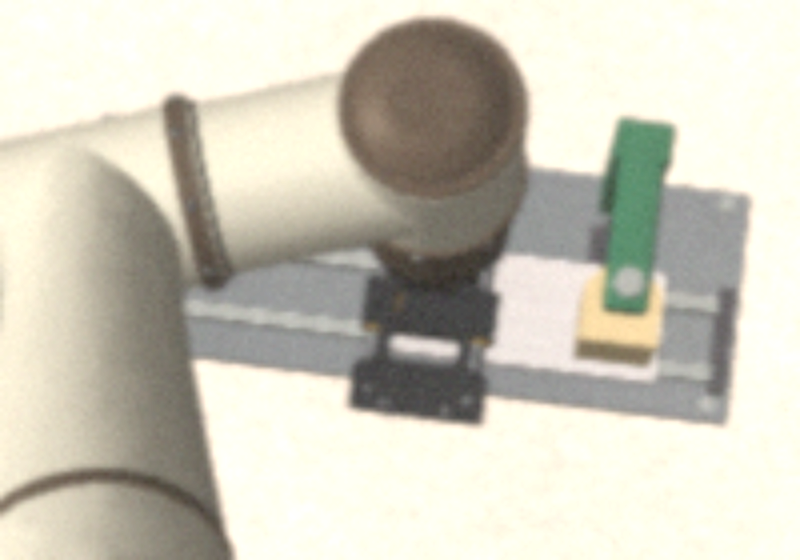

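The heel sits under the green arm at about (620,320) with the bush (628,283) above it, and the ball is in the notch. I'll ease off the leftover push slightly and hand in.

```bash
python3 -m jog '[{"x":-0.0002,"y":0,"z":0,"ax":0,"ay":0,"az":0},{"x":-0.0002,"y":0,"z":0,"ax":0,"ay":0,"az":0},{"x":-0.0002,"y":0,"z":0,"ax":0,"ay":0,"az":0},{"x":-0.0002,"y":0,"z":0,"ax":0,"ay":0,"az":0},{"x":-0.0002,"y":0,"z":0,"ax":0,"ay":0,"az":0},{"x":-0.0002,"y":0,"z":0,"ax":0,"ay":0,"az":0},{"x":-0.0002,"y":0,"z":0,"ax":0,"ay":0,"az":0},{"x":-0.0002,"y":0,"z":0,"ax":0,"ay":0,"az":0}]' 0.1 40 >/dev/null; python3 st.py; python3 -c "
from plant import arm
print(arm.hand_in())"
```

```text
travel 155.4 lateral 0.3 | F along push -2.52 lateral(+x) -4.52 z 1.17 grip 40.0
the job is handed in; nothing more can be done
None
```

The heel blank is fully home on the peg, open end down and let go; the carriage rests in the notch (found by feel), knob still gripped at 40 N, and the job is handed in at about 24 s, though no verdict was returned.

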